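# Clear the charging bay and dock the charger

## Robot

A 7-joint arm with a two-finger parallel gripper is mounted at the origin on the work surface. World frame = base frame: x ahead of the robot, y to its left, z up, the work surface at z = 0. Lengths are in m, angles in rad, forces in N, time in s.
With the tool pointing down it reaches from about 0.425 to 0.925 m from the base axis. Payload 6.8 kg.
Tool frame: the origin (TCP) lies between the finger pads; the fingertips stand r.tcp_to_tips ahead of it and the grasp point (between the pads) lies 3 mm ahead of it (r.tcp_to_tips is the distance from the TCP to the fingertips, in m); z points along the fingers, y is the line along which they close (so a half turn about z gives the same grasp; the last joint's range is limited). The gripper opens to 85 mm and grips with 20 to 120 N. Pads are 22 mm wide; open, the fingers measure 114 mm over their backs; the gripper's body (76 mm by 85 mm) begins 54 mm behind the grasp point. The pads swing forward as they close: fully open they stand 13 mm farther back than shut.
Start: joints at [-1.382, 0.477, 0.022, 1.555, -0.011, 1.109, -0.083], TCP at [0.197, 0.646, 0.253] pointing down, gripper open.
Joint ranges: [-2.96, 2.96], [-0.34, 2.1], [-1.41, 1.46], [0.24, 2.44], [-1.37, 4.51], [0.17, 1.92], [-2.96, 2.96]. Speed limits (rad/s): [2.39, 2.39, 3.14, 3.14, 3.14, 3.14, 3.14].

## Interface

Orientations are given as a rotation vector (axis times angle).
In Python, from bench import r gives the robot as it stands. The module is installed in compiled form; this text tells all that it offers.
- The arm moves only by the tool step_arm, never from a script. Its argument "moves" is a list of rows, each an object of numbers: "rx", "ry", "rz": the turn, a rotation vector about the tool's x, y, z in degrees; "dx", "dy", "dz": the shift along the tool's x, y, z in mm; "gripper": the opening, from -1 (shut) to 1 (fully open). In form: [{"rx": .., "ry": .., "rz": .., "dx": .., "dy": .., "dz": .., "gripper": ..}, ...]. A call has 1 to 20 rows; each row shifts and turns the commanded pose from where the row before left it, along the tool's axes as they then stand; what a row does not reach is not made up. A row lasts 1/8 s, in which the tool goes at most 62.5 mm and 10.7 degrees, less where a joint would pass 70% of its speed; a pose out of reach is approached as far as the arm can. A call is refused whole if a number of a shift passes 62.5 or a number of a turn 10.7, either way. A call with a gripper value outside its range is refused whole. The fingers move at their own pace and stop on an object; "grip_force" is the grip in N (left out, the last holds). Time passes only in rows, so rows that do not move let the fingers close. It gives the time, the measured TCP pose, the force, the opening and the grip force at its end, in the units of the state.
- r.get_obs(): the state, without advancing time (a new reading comes with each control period).
- r.grab_frame(name): name is "scene" or "side" or "wrist"; returns the picture (400x640x3 uint8, blue, green, red); there is no depth.
- r.camera_info(name): a dict with "mtx" (3x3 intrinsics, pixels), "rvec" (rotation vector, rad) and "tvec" (3), from world to camera coordinates, as OpenCV has them. Camera axes: x right, y down, z forward; pixel columns grow to the right and rows downward; lengths in m; the calibration is good to about 2 mm. A picture is of the moment at which its call begins: read the wrist's pose just before it. camera_info takes no time and is no camera call; for the wrist camera it gives the pose at the moment of the call.
- r.hand_in(): hands the job in; it is judged then, once.
The state is a dict: "clock": time; "joints": joint angles; "qvel": joint speeds; "tau": joint torques, N m; "tcp_pos": TCP position; "orientation": TCP orientation; "contact_force": force on the tool from outside, world axes, zero at the start; "moment": the same for the moment, N m; "grip_width": finger opening in m; "gripper_force": force on a finger pad.
Only numpy, scipy, OpenCV 4.12 (cv2) and the standard library are available. Lean on these libraries where they do the work, as an engineer would, in place of code of your own. Each camera call takes 0.05 s, during which the arm holds its last target. There are 200 camera calls.

## Task

Birch kindling chips are lying in the battery charger's bay. Take the scraper block from the aluminium tray, wipe all four chips along the bay into its yellow trough (move the chips with the scraper only, not with the gripper), and stand the scraper back in the tray, flat on the tray's floor. Then carry the blue charger over by its handle and lower it in hand, without dropping it, until it stands flat between the bay's rails, wholly on the plate with its button end towards the trough; let go, press its green button fully down, and leave the canister, torch and wrench where they are.

Things in the scene. Friction and masses are not known exactly. Their poses are not given: they have to be found in the camera images.
- bay: Fixed bay. Origin on the table (z = 0) under the middle of its grey plate; z up. Plate: bay x -120 to +120 mm, top 50 mm above the table. Dark rails, 8 mm thick, along both long edges (inner faces y = -70 and +70, tops 62 mm above the table). Both lane ends are open: bare table beyond +x, the yellow trough beyond -x. Wipe towards the bay's -x.
- trough (a point): Centre of the floor (6 mm above the table) of the open yellow trough joined to the -x end of the bay's plate; inside 134 mm long (bay x -120 to -254) and 140 mm or more wide, walls 50 mm above the table. Chips pushed off the plate's -x edge drop into it.
- tray: Fixed aluminium tray, 130 (its x) by 200 mm (its y), walls 4 mm thick, 20 mm high, floor 4 mm thick. Origin at the centre of its underside, z up. Six fixed steel sockets (22 mm diameter, tops 34 mm above the table) stand in a row inside, at x = +46 mm; the scraper lives beside them, near x = -18 mm, y = 0, its long side along the tray's y.
- scraper: Scraper block standing upright in the tray. Origin at the centre of its flat underside, z up. Wooden block 36 mm (x) by 128 mm (y) by 30 mm high; on it, centred, an orange grip 24 mm thick (x), 80 mm long (y), from 30 to 80 mm above the underside. About 0.2 kg. Symmetric under a half turn about z.
- charger: Loose blue charger, upright on the table. Origin at the centre of its underside, z up. Body 170 (x) by 125 (y) by 60 mm high. Black handle over the middle: bar 80 mm long (x), 22 mm wide (y), 86 to 102 mm above the underside, on two 22 mm wide posts at x = -33 and +33 (14 mm thick). The button end is -x. About 0.65 kg.
- power_top (a point): Centre of the top face of the charger's green push button (28 mm diameter), on the charger's centre line 63 mm from its middle towards the -x end; moves with the button.
- power (a joint): Travel of the green button in m: 0 released, 0.006 fully down, pressed downwards; springs back; about 5 N when fully down.
- chip0: Loose birch chip, 60 mm (x) by 20 mm (y) by 9 mm, 12 g, lying on the bay's plate between the rails. Origin at the centre of its underside.
- chip1: Loose birch chip, 60 mm (x) by 20 mm (y) by 9 mm, 12 g, lying on the bay's plate between the rails. Origin at the centre of its underside.
- chip2: Loose birch chip, 60 mm (x) by 20 mm (y) by 9 mm, 12 g, lying on the bay's plate between the rails. Origin at the centre of its underside.
- chip3: Loose birch chip, 60 mm (x) by 20 mm (y) by 9 mm, 12 g, lying on the bay's plate between the rails. Origin at the centre of its underside.
- canister: Bystander: red plastic screw-top canister with a black cap, 96 mm diameter, 150 mm high, standing on the table. Origin at the centre of its underside.
- torch: Bystander: black torch, 150 mm long (x), 44 mm diameter, lying on the table. Origin on its underside, mid-length.
- wrench: Bystander: steel terminal wrench, 160 mm long (x), lying on the table. Origin on its underside.
Mind the look-alikes: they are no part of the job. There is more than one size of the scraper; the one meant has the size given above.

How it is judged:
On the way, in this order (a step that is already met when the one before it is completed fails the run):
1. the scraper is held and lifted out of the tray while the chips are still on the bay's plate (contact force between the fingers and scraper above 1 N and z of scraper in the frame of tray above 0.022 m and z of each of chip0, chip1, chip2, chip3 in the frame of bay above 0.046 m), for 0.1 s.
2. all four chips are in the trough, with the scraper still in the gripper (contact force between the fingers and scraper above 1 N and x of chip0 in the frame of bay between -0.262 and -0.118 m and y of chip0 in the frame of bay between -0.08 and 0.08 m and z of each of chip0, chip1, chip2, chip3 in the frame of bay below 0.046 m and x of chip1 in the frame of bay between -0.262 and -0.118 m and y of chip1 in the frame of bay between -0.08 and 0.08 m and x of chip2 in the frame of bay between -0.262 and -0.118 m and y of chip2 in the frame of bay between -0.08 and 0.08 m and x of chip3 in the frame of bay between -0.262 and -0.118 m and y of chip3 in the frame of bay between -0.08 and 0.08 m), for 0.2 s.
3. the scraper stands flat on the tray's floor, released (contact force between the fingers and scraper below 0.1 N and x of scraper in the frame of tray between -0.06 and 0.06 m and y of scraper in the frame of tray between -0.09 and 0.09 m and z of scraper in the frame of tray between -0.002 and 0.009 m and angle between scraper's own z axis and vertical below 0.08 rad and linear speed of scraper below 0.02 m/s), for 0.2 s.
4. the charger is lowered in hand until it stands flat on the plate between the rails, button end towards the trough (contact force between the fingers and charger above 0.5 N and x of charger in the frame of bay between -0.036 and 0.036 m and y of charger in the frame of bay between -0.012 and 0.012 m and z of charger in the frame of bay between 0.046 and 0.0545 m and angle between charger's own z axis and vertical below 0.05 rad and x of power_top in the frame of bay below -0.02 m), for 0.1 s.
5. the green button is pressed down while the charger stands in the bay (value of joint power above 0.0045 m and x of charger in the frame of bay between -0.036 and 0.036 m and y of charger in the frame of bay between -0.012 and 0.012 m and z of charger in the frame of bay between 0.046 and 0.0545 m and angle between charger's own z axis and vertical below 0.05 rad and x of power_top in the frame of bay below -0.02 m), for 0.05 s.
At the end, for the whole second after the job is handed in: All chips in the trough, below the plate; scraper within 0.08 rad of upright on the floor of the tray, released; charger flat (0.05 rad) on the plate between the rails, centre within 36 mm of the plate's middle along the bay, button end towards the trough; button out, all at rest (x of chip0 in the frame of bay between -0.262 and -0.118 m and y of chip0 in the frame of bay between -0.08 and 0.08 m and z of each of chip0, chip1, chip2, chip3 in the frame of bay below 0.046 m and x of chip1 in the frame of bay between -0.262 and -0.118 m and y of chip1 in the frame of bay between -0.08 and 0.08 m and x of chip2 in the frame of bay between -0.262 and -0.118 m and y of chip2 in the frame of bay between -0.08 and 0.08 m and x of chip3 in the frame of bay between -0.262 and -0.118 m and y of chip3 in the frame of bay between -0.08 and 0.08 m and x of scraper in the frame of tray between -0.06 and 0.06 m and y of scraper in the frame of tray between -0.09 and 0.09 m and z of scraper in the frame of tray between -0.002 and 0.009 m and angle between scraper's own z axis and vertical below 0.08 rad and linear speed of each of scraper, charger below 0.02 m/s and x of charger in the frame of bay between -0.036 and 0.036 m and y of charger in the frame of bay between -0.012 and 0.012 m and z of charger in the frame of bay between 0.046 and 0.0545 m and angle between charger's own z axis and vertical below 0.05 rad and x of power_top in the frame of bay below -0.02 m and value of joint power below 0.002 m); the robot touches nothing.
It fails at once if the gripper or arm touches a chip (contact force between any of the fingers, the arm and chip0 above 0.3 N or contact force between any of the fingers, the arm and chip1 above 0.3 N or contact force between any of the fingers, the arm and chip2 above 0.3 N or contact force between any of the fingers, the arm and chip3 above 0.3 N).
It fails at once if the charger touches a chip (contact force between charger and chip0 above 0.3 N or contact force between charger and chip1 above 0.3 N or contact force between charger and chip2 above 0.3 N or contact force between charger and chip3 above 0.3 N).
It fails at once if the canister, torch or wrench is moved more than 20 mm (distance of any of canister, torch, wrench from where it was at the start of the episode above 0.02 m).
It also fails if it takes over 72 s, if anything falls off the work surface, if the arm or the gripper's body presses on something with over 40 N, if the wrist force passes 120 N, or if a joint passes its speed limit or range.

## Working session

There is one attempt and no reset: what is moved stays moved. The work goes in short steps, Python scripts to look and compute and a tool call to move; the robot and the scene stay as the last step left them, time stands still between calls to the robot, and variables do not carry over. Pictures are saved under pics/ and viewed, at most 10 in all, crops included, and the job is handed in when it is done.

Besides the shell and the picture viewer there is one more tool, called after "Request:" as a command line: name --argument value ..., lists and objects as JSON in quotes. step_arm: Moves the arm, as the interface text tells. Its arguments: {"type":"object","properties":{"moves":{"type":"array","items":{"type":"object","properties":{"rx":{"type":"number"},"ry":{"type":"number"},"rz":{"type":"number"},"dx":{"type":"number"},"dy":{"type":"number"},"dz":{"type":"number"},"gripper":{"type":"number"}}}},"grip_force":{"type":"number"}},"required":["moves"]}

```bash
mkdir -p pics; cat > h.py <<'E'
import numpy as np, cv2
from bench import r
R=lambda v: cv2.Rodrigues(np.array(v,float).reshape(3,1))[0]
def ray(ci,u,v):
    d=np.linalg.inv(ci['mtx'])@[u,v,1]; Rc=R(ci['rvec']); return -Rc.T@np.array(ci['tvec']).ravel(), Rc.T@d
def hit(ci,u,v,z):
    o,d=ray(ci,u,v); return o+d*(z-o[2])/d[2]
def proj(ci,p):
    c=R(ci['rvec'])@np.array(p,float)+np.array(ci['tvec']).ravel(); q=ci['mtx']@c; return q[:2]/q[2]
E
python3 - <<'E'
from h import *
o=r.get_obs(); print(o['tcp_pos'],o['orientation'],r.tcp_to_tips)
for n in ['scene','side','wrist']:
    ci=r.camera_info(n); im=r.grab_frame(n); cv2.imwrite(f'pics/{n}0.png',im); print(n,ci['mtx'].tolist(),ray(ci,320,200))
E
```

```text
[0.19724356 0.64494433 0.25229419] [-4.64407374e-01 -3.10693968e+00  2.94246809e-03] 0.022
scene [[397.6460141976461, 0.0, 320.98831865000693], [0.0, 397.6460141976461, 201.51694573216162], [0.0, 0.0, 1.0]] (array([1.23897214, 0.91724692, 0.742441  ]), array([-0.53346069, -0.64567244, -0.54639503]))
side [[403.40506272742414, 0.0, 326.48531890406707], [0.0, 403.40506272742414, 197.7681646108263], [0.0, 0.0, 1.0]] (array([ 0.07076612, -0.74203432,  0.70827537]), array([ 0.43634527,  0.7298688 , -0.5264821 ]))
wrist [[299.56590619589144, 0.0, 318.47859415963563], [0.0, 299.56590619589144, 196.0086381012639], [0.0, 0.0, 1.0]] (array([0.11853172, 0.67037702, 0.3733123 ]), array([ 0.31828404, -0.09461444, -0.94336986]))
```

View pics/scene0.png

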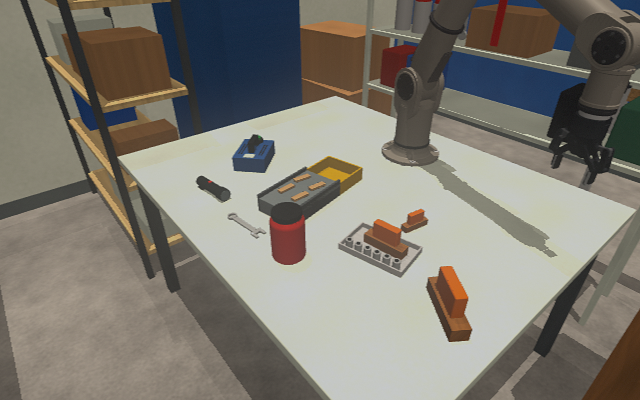

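View pics/side0.png

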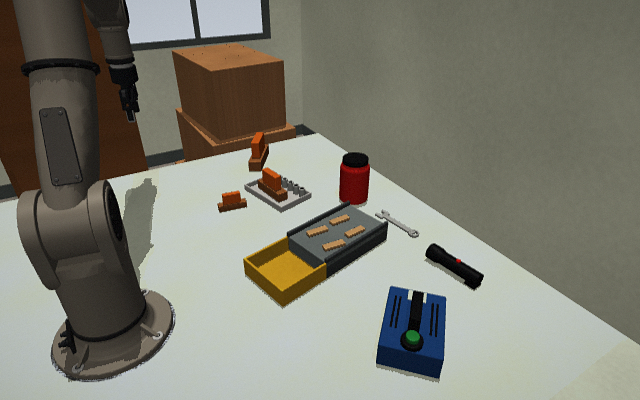

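The scene view shows three scraper candidates: one in the tray at (385,237), a small one on the table at (415,220) and a larger one on the table at (450,300). I choose the one in the tray. The charger is at (254,153), the bay at (310,190) and the canister at (288,235). Next I'll take close crops to confirm the choice and measure corners.

```bash
python3 - <<'E'
import cv2
a=cv2.imread('pics/scene0.png'); b=cv2.imread('pics/side0.png')
cv2.imwrite('pics/c1.png',cv2.resize(a[132:282,230:430],None,fx=4,fy=4,interpolation=cv2.INTER_CUBIC))
cv2.imwrite('pics/c2.png',cv2.resize(b[155:385,220:460],None,fx=2.6,fy=2.6,interpolation=cv2.INTER_CUBIC)[:600])
E
```

```text
(no output)
```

View pics/c1.png

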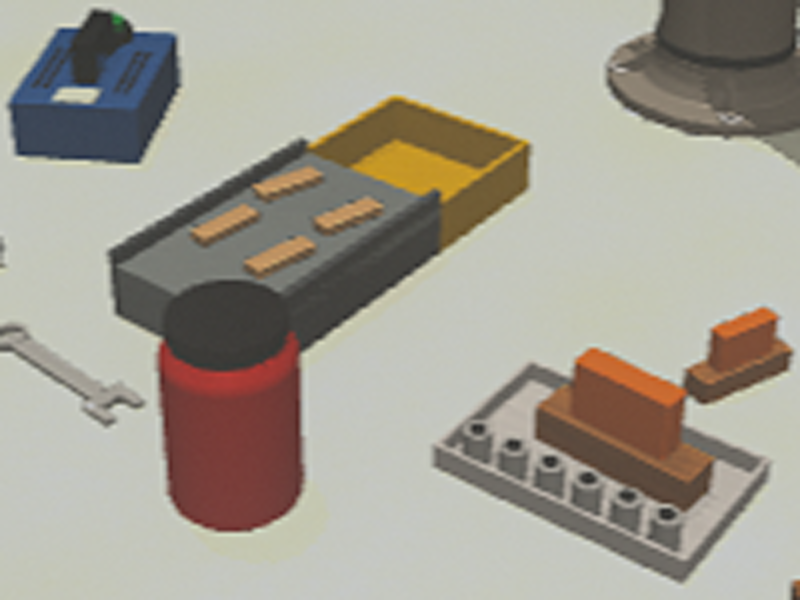

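View pics/c2.png

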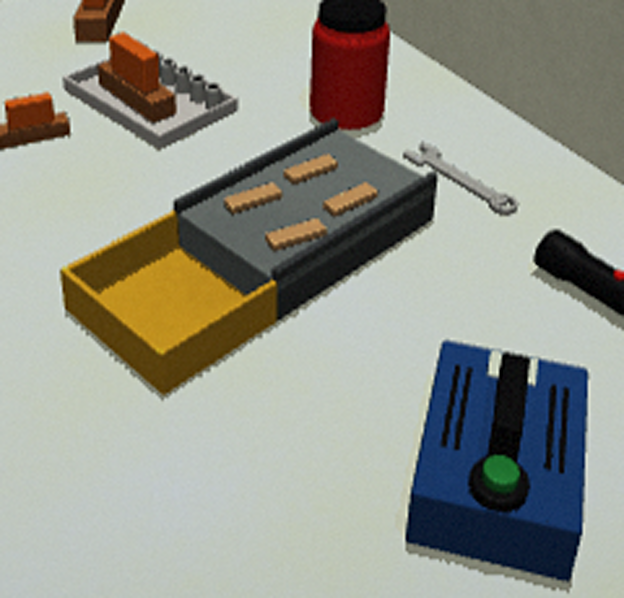

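Crop 1 shows the tray scraper at crop pixel (620,420), beside the six sockets. It has the long grip, so the choice is confirmed. Both crops show all four chips between the rails, and crop 2 shows the green button at (500,475) on the charger's robot-side end.

```bash
python3 - <<'E'
from h import *
cs,cd=r.camera_info('scene'),r.camera_info('side')
S=lambda u,v,z: hit(cs,u/4+230,v/4+132,z)[:2]*1000
D=lambda u,v,z: hit(cd,u/2.6+220,v/2.6+155,z)[:2]*1000
np.set_printoptions(precision=0,suppress=True)
def show(n,f,z,pts):
    print(n,*[f(u,v,z) for u,v in pts])
show('rail far/trough S',S,.062,[(112,255),(305,142),(437,193)])
show('rails D L0 L1 R0 R1',D,.062,[(177,205),(335,123),(275,268),(435,176)])
show('trough S',S,.05,[(395,97),(528,145)]); show('trough D',D,.05,[(62,270),(165,352)])
show('grip S',S,.084,[(595,350),(685,395),(672,405),(577,355)]); show('grip D',D,.084,[(112,36),(157,55)])
show('tray S',S,.02,[(530,365),(770,463),(684,570),(435,450)]); show('tray D',D,.02,[(65,82),(160,136),(237,100)])
show('chg S',S,.06,[(62,30),(178,35),(138,108),(10,103)]); show('chg D',D,.06,[(443,342),(588,372),(578,527),(413,492)])
show('canister S top',S,.15,[(228,325)]); show('chips D',D,.059,[(253,197),(311,167),(351,198),(296,233)])
show('chips S',S,.059,[(288,181),(224,223),(348,214),(280,254)])
E
```

```text
rail far/trough S [711. -32.] [477. -82.] [446.  60.]
rails D L0 L1 R0 R1 [445.  49.] [675.  99.] [480. -87.] [708. -45.]
trough S [ 342. -116.] [311.  34.]
trough D [310.  26.] [ 346. -123.]
grip S [533. 322.] [524. 397.] [539. 399.] [547. 318.]
grip D [525. 390.] [552. 314.]
tray S [516. 246.] [468. 437.] [597. 469.] [640. 276.]
tray D [465. 416.] [515. 235.] [637. 262.]
chg S [ 519. -433.] [ 434. -347.] [ 554. -237.] [ 641. -322.]
chg D [ 556. -245.] [ 639. -336.] [ 519. -443.] [ 436. -357.]
canister S top [767. 211.]
chips D [521.  25.] [604.  41.] [609. -28.] [528. -49.]
chips S [528. -41.] [611. -19.] [523.  35.] [604.  48.]
```

Request:
step_arm --moves '[{"rz": 10, "gripper": 1}, {"rz": 10}, {"rz": 10}, {"rz": 10}, {"rz": 10}, {"rz": 10}, {"dx": -45, "dy": 33}, {"dx": -45, "dy": 33}, {"dx": -45, "dy": 33}, {"dx": -45, "dy": 33}, {"dx": -45, "dy": 33}, {"dx": -45, "dy": 33}, {"dx": -45, "dy": 33}, {"dx": -45, "dy": 33}, {}, {}]'

```text
invalid input at $.moves[0]: expected keys rx, ry, rz, dx, dy, dz, gripper
```

```bash
cat >> h.py <<'E'
def theta(o):
    y=R(o['orientation'])[:,1]; return np.degrees(np.arctan2(y[1],y[0]))
def look(name):
    o=r.get_obs(); ci=r.camera_info('wrist'); im=r.grab_frame('wrist'); cv2.imwrite(f'pics/{name}.png',im)
    np.savez(f'{name}.npz',**{k:ci[k] for k in('mtx','rvec','tvec')}); st(); return ci,im
def st():
    o=r.get_obs(); print('t %.2f'%o['clock'],'tcp',(o['tcp_pos']*1000).round(1),'th %.1f'%theta(o),'z',R(o['orientation'])[:,2].round(3),'F',np.round(o['contact_force'],1),'w',round(o['grip_width']*1000,1),'gf',round(float(np.max(o['gripper_force'])),1))
def go(x,y,z):
    o=r.get_obs(); print('move mm',(R(o['orientation']).T@(np.array([x,y,z])-o['tcp_pos']*1000)).round(1))
E
python3 -c "
from h import *
ci,im=look('w1')"
```

```text
t 0.20 tcp [197.3 645.2 252.7] th 73.0 z [-0.    -0.001 -1.   ] F [ 0.1 -0.3  0.4] w 85.2 gf 0.0
```

View pics/w1.png

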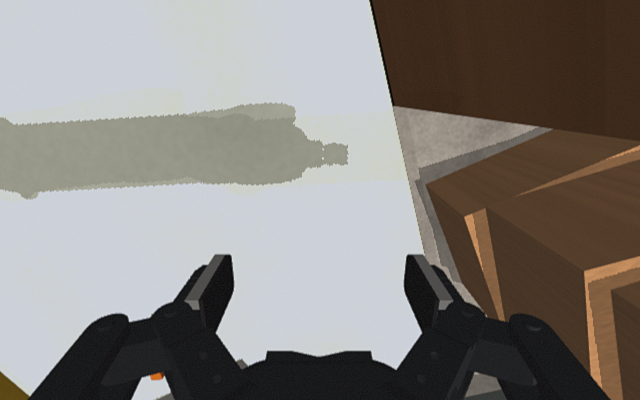

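The move was refused because every row needs all seven keys. This picture is still at the start pose and shows only the table and the fingers, at (215,280) and (420,280). I'll resend with full rows.

Request:
step_arm --moves '[{"rx": 0, "ry": 0, "rz": 10, "dx": 0, "dy": 0, "dz": 0, "gripper": 1}, {"rx": 0, "ry": 0, "rz": 10, "dx": 0, "dy": 0, "dz": 0, "gripper": 1}, {"rx": 0, "ry": 0, "rz": 10, "dx": 0, "dy": 0, "dz": 0, "gripper": 1}, {"rx": 0, "ry": 0, "rz": 10, "dx": 0, "dy": 0, "dz": 0, "gripper": 1}, {"rx": 0, "ry": 0, "rz": 10, "dx": 0, "dy": 0, "dz": 0, "gripper": 1}, {"rx": 0, "ry": 0, "rz": 10, "dx": 0, "dy": 0, "dz": 0, "gripper": 1}, {"rx": 0, "ry": 0, "rz": 0, "dx": -40, "dy": 33, "dz": 0, "gripper": 1}, {"rx": 0, "ry": 0, "rz": 0, "dx": -40, "dy": 33, "dz": 0, "gripper": 1}, {"rx": 0, "ry": 0, "rz": 0, "dx": -40, "dy": 33, "dz": 0, "gripper": 1}, {"rx": 0, "ry": 0, "rz": 0, "dx": -40, "dy": 33, "dz": 0, "gripper": 1}, {"rx": 0, "ry": 0, "rz": 0, "dx": -40, "dy": 33, "dz": 0, "gripper": 1}, {"rx": 0, "ry": 0, "rz": 0, "dx": -40, "dy": 33, "dz": 0, "gripper": 1}, {"rx": 0, "ry": 0, "rz": 0, "dx": -40, "dy": 33, "dz": 0, "gripper": 1}, {"rx": 0, "ry": 0, "rz": 0, "dx": -40, "dy": 33, "dz": 0, "gripper": 1}, {"rx": 0, "ry": 0, "rz": 0, "dx": 0, "dy": 0, "dz": 0, "gripper": 1}, {"rx": 0, "ry": 0, "rz": 0, "dx": 0, "dy": 0, "dz": 0, "gripper": 1}]'

```text
clock: 2.2
tcp_pos: [0.5261, 0.3934, 0.253]
orientation: [-1.955, -2.458, 0.001]
contact_force: [-0.1, -0.2, 0.1]
grip_width: 0.0854
gripper_force: 0.0
```

```bash
python3 - <<'E'
from h import *
ci,im=look('w2')
hsv=cv2.cvtColor(im,cv2.COLOR_BGR2HSV)
m=cv2.inRange(hsv,(3,170,120),(14,255,255))
n,l,s,c=cv2.connectedComponentsWithStats(m)
for i in range(1,n):
    if s[i,4]>80:
        k=np.argwhere(l==i)[:,::-1].astype(np.float32); rc=cv2.minAreaRect(k)
        P=np.array([hit(ci,*p,.084)[:2]*1000 for p in cv2.boxPoints(rc)]); print(s[i],hsv[l==i].mean(0).round(),P.mean(0).round(),P.round().tolist())
E
```

```text
t 2.25 tcp [525.4 394.2 253. ] th 13.1 z [-0.001  0.    -1.   ] F [-0.3  1.7  0.2] w 85.9 gf 0.0
[166 177  50  28 551] [ 13. 208. 160.] [400. 355.] [[374.0, 352.0], [378.0, 366.0], [426.0, 359.0], [423.0, 345.0]]
[ 309  180   26   70 1365] [ 12. 209. 136.] [537. 358.] [[532.0, 318.0], [520.0, 395.0], [541.0, 398.0], [555.0, 321.0]]
```

View pics/w2.png

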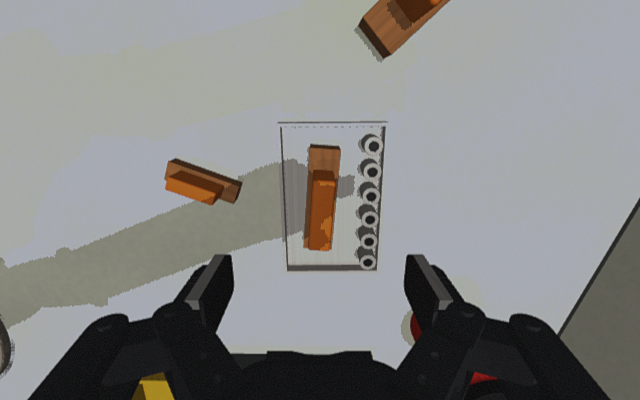

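Wrist picture w2 shows the tray scraper with its grip top at about (322,215) beside the sockets at x≈370. The small look-alike is at (203,182) and the large one at (400,25). The measured grip top is 80×22 mm and centred at (537,358), which fits. Now I'll descend and grip.

Request:
step_arm --moves '[{"rx": 0, "ry": 0, "rz": 3, "dx": 0, "dy": 0, "dz": 0, "gripper": 1}, {"rx": 0, "ry": 0, "rz": 0, "dx": -38, "dy": 5, "dz": 40, "gripper": 1}, {"rx": 0, "ry": 0, "rz": 0, "dx": 0, "dy": 0, "dz": 50, "gripper": 1}, {"rx": 0, "ry": 0, "rz": 0, "dx": 0, "dy": 0, "dz": 50, "gripper": 1}, {"rx": 0, "ry": 0, "rz": 0, "dx": 0, "dy": 0, "dz": 35, "gripper": 1}, {"rx": 0, "ry": 0, "rz": 0, "dx": 0, "dy": 0, "dz": 16, "gripper": 1}, {"rx": 0, "ry": 0, "rz": 0, "dx": 0, "dy": 0, "dz": 0, "gripper": 1}, {"rx": 0, "ry": 0, "rz": 0, "dx": 0, "dy": 0, "dz": 0, "gripper": -1}, {"rx": 0, "ry": 0, "rz": 0, "dx": 0, "dy": 0, "dz": 0, "gripper": -1}, {"rx": 0, "ry": 0, "rz": 0, "dx": 0, "dy": 0, "dz": 0, "gripper": -1}, {"rx": 0, "ry": 0, "rz": 0, "dx": 0, "dy": 0, "dz": 0, "gripper": -1}, {"rx": 0, "ry": 0, "rz": 0, "dx": 0, "dy": 0, "dz": 0, "gripper": -1}, {"rx": 0, "ry": 0, "rz": 0, "dx": 0, "dy": 0, "dz": 0, "gripper": -1}, {"rx": 0, "ry": 0, "rz": 0, "dx": 0, "dy": 0, "dz": 0, "gripper": -1}, {"rx": 0, "ry": 0, "rz": 0, "dx": 0, "dy": 0, "dz": 0, "gripper": -1}]' --grip_force 60

```text
clock: 4.12
tcp_pos: [0.5384, 0.3567, 0.0631]
orientation: [-2.019, -2.407, -0.001]
contact_force: [-1.4, -0.4, 6.3]
grip_width: 0.0233
gripper_force: 60.4
```

```bash
python3 -c "
from h import *
st()"
```

```text
t 4.12 tcp [538.4 356.7  63.1] th 10.0 z [ 0.001  0.001 -1.   ] F [-1.4 -0.4  6.3] w 23.3 gf 60.4
```

Request:
step_arm --moves '[{"rx": 0, "ry": 0, "rz": 0, "dx": 0, "dy": 0, "dz": -30, "gripper": -1}, {"rx": 0, "ry": 0, "rz": 0, "dx": 0, "dy": 0, "dz": -40, "gripper": -1}, {"rx": 0, "ry": 0, "rz": 0, "dx": 0, "dy": 0, "dz": -50, "gripper": -1}, {"rx": 0, "ry": 0, "rz": -2, "dx": 0, "dy": 0, "dz": -60, "gripper": -1}, {"rx": 0, "ry": 0, "rz": 0, "dx": -54, "dy": -3, "dz": 0, "gripper": -1}, {"rx": 0, "ry": 0, "rz": 0, "dx": -54, "dy": -3, "dz": 0, "gripper": -1}, {"rx": 0, "ry": 0, "rz": 0, "dx": -54, "dy": -3, "dz": 0, "gripper": -1}, {"rx": 0, "ry": 0, "rz": 0, "dx": -54, "dy": -3, "dz": 0, "gripper": -1}, {"rx": 0, "ry": 0, "rz": 0, "dx": -54, "dy": -3, "dz": 0, "gripper": -1}, {"rx": 0, "ry": 0, "rz": 0, "dx": 0, "dy": 0, "dz": 0, "gripper": -1}, {"rx": 0, "ry": 0, "rz": 0, "dx": 0, "dy": 0, "dz": 0, "gripper": -1}]'

```text
clock: 5.5
tcp_pos: [0.5792, 0.0895, 0.2419]
orientation: [-1.977, -2.44, 0.0]
contact_force: [-0.3, -0.1, -2.1]
grip_width: 0.0236
gripper_force: 59.7
```

```bash
python3 -c "
from h import *
look('w3')
ci=r.camera_info('wrist')
for p in [(696.4,35,.05),(461.6,-16,.05),(711,-34,.062),(682,102,.062),(446,53,.062),(477,-85,.062)]: print(p,proj(ci,[p[0]/1000,p[1]/1000,p[2]]).round())"
```

```text
t 5.55 tcp [579.2  90.5 241.9] th 12.1 z [-0.001  0.001 -1.   ] F [-0.7  0.4 -2.3] w 23.2 gf 59.7
(696.4, 35, 0.05) [407. 242.]
(461.6, -16, 0.05) [201. 243.]
(711, -34, 0.062) [404. 300.]
(682, 102, 0.062) [417. 189.]
(446, 53, 0.062) [187. 188.]
(477, -85, 0.062) [205. 300.]
```

View pics/w3.png

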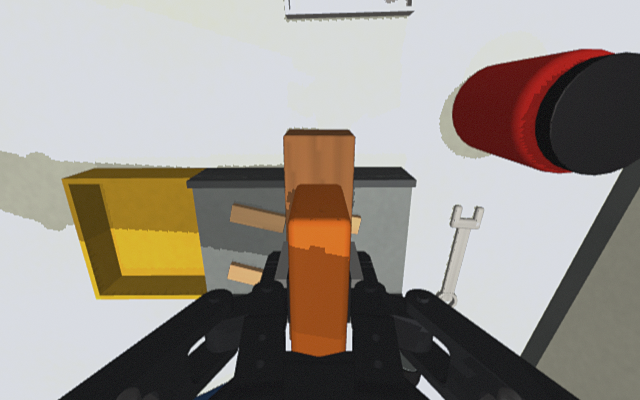

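Wrist picture w3 shows the scraper held at (320,250), the bay rail's inner edge at row ≈186 from x=187 to 415, and chips on the plate. This agrees with my bay estimate to about 3 mm, so I'll refine it with edge profiles.

```bash
python3 - <<'E'
from h import *
f=np.load('w3.npz'); ci=dict(f); im=cv2.imread('pics/w3.png'); g=cv2.cvtColor(im,cv2.COLOR_BGR2GRAY).astype(int)
for c in (200,230,260,370,385,400): print(c,g[160:196,c].tolist())
print(g[215,395:425].tolist(), g[235,190:215].tolist())
np.set_printoptions(precision=1,suppress=True)
for u,v in [(189,186.5),(415,186.5)]: print(hit(ci,u,v,.062)*1000)
for u,v in [(195,210),(411,210)]: print(hit(ci,u,v,.05)*1000)
E
```

```text
200 [218, 219, 218, 217, 219, 221, 225, 180, 85, 72, 78, 69, 54, 39, 42, 46, 48, 44, 39, 40, 46, 57, 63, 63, 63, 63, 61, 60, 82, 97, 100, 96, 98, 97, 98, 98]
230 [219, 218, 218, 219, 220, 199, 163, 124, 47, 36, 40, 36, 39, 40, 44, 44, 43, 41, 43, 40, 45, 59, 65, 63, 63, 64, 63, 68, 88, 101, 99, 98, 97, 98, 97, 97]
260 [218, 217, 218, 221, 193, 155, 143, 100, 42, 33, 40, 39, 40, 42, 37, 43, 45, 42, 40, 41, 51, 61, 65, 63, 63, 65, 62, 75, 91, 99, 98, 98, 98, 98, 97, 98]
370 [218, 219, 218, 219, 221, 225, 182, 79, 36, 42, 44, 43, 45, 43, 41, 43, 44, 41, 41, 47, 78, 92, 92, 91, 91, 88, 91, 122, 149, 147, 144, 145, 144, 147, 146, 146]
385 [219, 219, 219, 218, 219, 226, 183, 79, 38, 40, 42, 41, 43, 42, 42, 43, 46, 42, 42, 48, 75, 93, 93, 90, 90, 88, 89, 124, 146, 142, 143, 143, 141, 144, 144, 145]
400 [219, 218, 218, 218, 220, 224, 174, 64, 29, 38, 43, 45, 40, 43, 43, 46, 40, 40, 38, 58, 81, 91, 91, 88, 90, 89, 88, 122, 147, 146, 146, 145, 144, 147, 143, 143]
[140, 141, 141, 142, 141, 143, 142, 143, 142, 143, 142, 142, 141, 140, 176, 223, 221, 218, 218, 218, 219, 219, 218, 218, 219, 219, 219, 219, 219, 219] [172, 172, 172, 173, 172, 172, 173, 175, 175, 109, 89, 95, 93, 94, 93, 96, 96, 96, 97, 95, 95, 94, 95, 95, 94]
[447.7  53.7  62. ]
[679.5 103.   62. ]
[451.7  22.8  50. ]
[688.3  73.1  50. ]
```

Request:
step_arm --moves '[{"rx": 0, "ry": 0, "rz": 0, "dx": -26, "dy": 26.7, "dz": 0, "gripper": -1}, {"rx": 0, "ry": 0, "rz": 0, "dx": -26, "dy": 26.7, "dz": 0, "gripper": -1}, {"rx": 0, "ry": 0, "rz": 0, "dx": -26.8, "dy": 26.7, "dz": 0, "gripper": -1}, {"rx": 0, "ry": 0, "rz": 0, "dx": 0, "dy": 0, "dz": 40, "gripper": -1}, {"rx": 0, "ry": 0, "rz": 0, "dx": 0, "dy": 0, "dz": 40, "gripper": -1}, {"rx": 0, "ry": 0, "rz": 0, "dx": 0, "dy": 0, "dz": 30, "gripper": -1}, {"rx": 0, "ry": 0, "rz": 0, "dx": 0, "dy": 0, "dz": 8, "gripper": -1}, {"rx": 0, "ry": 0, "rz": 0, "dx": 0, "dy": 0, "dz": 0, "gripper": -1}, {"rx": 0, "ry": 0, "rz": 0, "dx": 0, "dy": 0, "dz": 0, "gripper": -1}]'

```text
clock: 6.68
tcp_pos: [0.6754, 0.0292, 0.1259]
orientation: [1.975, 2.44, 0.003]
contact_force: [0.3, 0.1, -1.3]
grip_width: 0.0235
gripper_force: 59.5
```

```bash
python3 - <<'E'
from h import *
ci,im=look('w4'); a=r.grab_frame('scene'); b=r.grab_frame('side')
A=cv2.resize(a[140:250,240:380],(400,314),interpolation=cv2.INTER_CUBIC); B=cv2.resize(b[170:310,240:420],(400,311),interpolation=cv2.INTER_CUBIC)
cv2.imwrite('pics/m4.png',np.hstack([np.vstack([im,np.zeros((0,640,3),np.uint8)])[50:361:,160:560],B]))
cv2.imwrite('pics/m4.png',cv2.vconcat([cv2.resize(cv2.imread('pics/m4.png'),(800,311))]))
E
```

```text
t 6.72 tcp [675.3  29.1 126. ] th 12.0 z [ 0.003  0.    -1.   ] F [ 0.2 -0.4 -1.3] w 23.4 gf 59.5
```

View pics/m4.png

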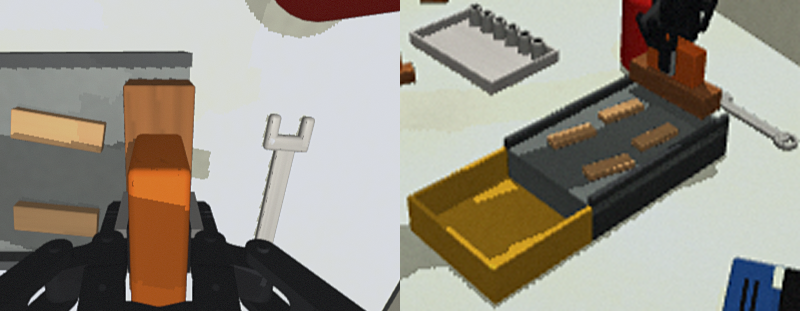

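The left half (wrist view) shows the scraper block's end edge at crop row ≈82 and the rail's inner edge at row ≈67. The right half (side view) shows the scraper hovering over the lane behind all four chips. I'll check the lateral clearance numerically.

```bash
python3 - <<'E'
from h import *
ci=dict(np.load('w4.npz')); im=cv2.imread('pics/w4.png'); g=cv2.cvtColor(im,cv2.COLOR_BGR2GRAY).astype(int)
for c in (200,250,340): print(c,g[98:140,c].tolist())
print(g[200,255:380].tolist())
bx=np.array([.977,.211]);by=np.array([-.211,.977]);c0=np.array([578,10.5])
def bay(u,v,z):
    p=hit(ci,u,v,z)[:2]*1000-c0; return (p@bx).round(1),(p@by).round(1)
for v in (115,117,119): print('rail',v,bay(200,v,.062),bay(250,v,.062))
for v in (128,130,132,134,136,138): print('block',v,bay(320,v,.097))
E
```

```text
200 [217, 219, 223, 178, 77, 61, 86, 94, 92, 91, 91, 91, 94, 94, 91, 92, 92, 93, 90, 94, 124, 145, 145, 143, 144, 143, 145, 146, 144, 145, 145, 144, 144, 145, 142, 144, 144, 143, 143, 142, 142, 142]
250 [218, 220, 225, 175, 57, 63, 89, 91, 89, 88, 92, 93, 95, 97, 97, 93, 95, 94, 95, 128, 154, 153, 152, 152, 151, 151, 149, 149, 148, 148, 149, 146, 148, 149, 150, 151, 149, 151, 150, 149, 149, 149]
340 [218, 222, 188, 104, 54, 79, 93, 93, 93, 94, 92, 93, 92, 93, 92, 91, 92, 92, 107, 134, 148, 147, 148, 147, 145, 145, 144, 147, 147, 146, 138, 100, 55, 53, 55, 55, 51, 74, 97, 108, 114, 110]
[123, 116, 112, 113, 112, 103, 75, 82, 98, 101, 100, 100, 99, 100, 99, 100, 98, 99, 101, 100, 100, 99, 98, 99, 99, 92, 97, 99, 97, 99, 105, 121, 82, 76, 76, 77, 77, 74, 62, 64, 64, 64, 66, 65, 68, 66, 65, 67, 68, 66, 68, 68, 68, 65, 67, 67, 67, 67, 67, 66, 68, 69, 68, 69, 67, 67, 65, 67, 65, 66, 68, 68, 67, 68, 68, 67, 66, 69, 66, 68, 67, 68, 66, 66, 67, 69, 66, 65, 65, 68, 109, 124, 123, 122, 119, 118, 107, 121, 169, 167, 165, 163, 164, 164, 166, 165, 166, 166, 169, 198, 200, 200, 199, 200, 220, 219, 219, 218, 218, 217, 217, 218, 218, 217, 217]
rail 115 (np.float64(28.8), np.float64(69.8)) (np.float64(58.6), np.float64(69.8))
rail 117 (np.float64(28.6), np.float64(68.7)) (np.float64(58.5), np.float64(68.6))
rail 119 (np.float64(28.5), np.float64(67.5)) (np.float64(58.4), np.float64(67.4))
block 128 (np.float64(100.1), np.float64(65.6))
block 130 (np.float64(100.1), np.float64(64.7))
block 132 (np.float64(100.1), np.float64(63.7))
block 134 (np.float64(100.1), np.float64(62.7))
block 136 (np.float64(100.1), np.float64(61.8))
block 138 (np.float64(100.0), np.float64(60.8))
```

Request:
step_arm --moves '[{"rx": 0, "ry": 0, "rz": -0.5, "dx": 0, "dy": 0, "dz": 8, "gripper": -1}, {"rx": 0, "ry": 0, "rz": 0, "dx": 0, "dy": 0, "dz": 7.5, "gripper": -1}, {"rx": 0, "ry": 0, "rz": 0, "dx": 0, "dy": 0, "dz": 0, "gripper": -1}, {"rx": 0, "ry": 0, "rz": 0, "dx": 0, "dy": 0, "dz": 0, "gripper": -1}]'

```text
clock: 7.32
tcp_pos: [0.6741, 0.0288, 0.109]
orientation: [-1.966, -2.449, 0.0]
contact_force: [-3.5, -0.7, 4.3]
grip_width: 0.0233
gripper_force: 60.5
```

```bash
python3 -c "
from h import *
st()"
```

```text
t 7.33 tcp [674.1  28.8 109. ] th 12.5 z [-0.001  0.    -1.   ] F [-3.5 -0.7  4.3] w 23.3 gf 60.5
```

Request:
step_arm --moves '[{"rx": 0, "ry": 0, "rz": 0, "dx": 0, "dy": -8, "dz": -0.7, "gripper": -1}, {"rx": 0, "ry": 0, "rz": 0, "dx": 0, "dy": -12, "dz": 0, "gripper": -1}, {"rx": 0, "ry": 0, "rz": 0, "dx": 0, "dy": -12, "dz": 0, "gripper": -1}, {"rx": 0, "ry": 0, "rz": 0, "dx": 0, "dy": -12, "dz": 0, "gripper": -1}, {"rx": 0, "ry": 0, "rz": 0, "dx": 0, "dy": -12, "dz": 0, "gripper": -1}, {"rx": 0, "ry": 0, "rz": 0, "dx": 0, "dy": -12, "dz": 0, "gripper": -1}, {"rx": 0, "ry": 0, "rz": 0, "dx": 0, "dy": -12, "dz": 0, "gripper": -1}, {"rx": 0, "ry": 0, "rz": 0, "dx": 0, "dy": -12, "dz": 0, "gripper": -1}]'

```text
clock: 8.32
tcp_pos: [0.5837, 0.0088, 0.1095]
orientation: [1.966, 2.45, 0.0]
contact_force: [0.4, 0.3, -1.7]
grip_width: 0.0235
gripper_force: 59.7
```

```bash
python3 -c "
from h import *
st()"
```

```text
t 8.32 tcp [583.7   8.8 109.5] th 12.5 z [ 0.  0. -1.] F [ 0.4  0.3 -1.7] w 23.5 gf 59.7
```

Request:
step_arm --moves '[{"rx": 0, "ry": 0, "rz": 0, "dx": 0, "dy": -12, "dz": 0, "gripper": -1}, {"rx": 0, "ry": 0, "rz": 0, "dx": 0, "dy": -12, "dz": 0, "gripper": -1}, {"rx": 0, "ry": 0, "rz": 0, "dx": 0, "dy": -12, "dz": 0, "gripper": -1}, {"rx": 0, "ry": 0, "rz": 0, "dx": 0, "dy": -10, "dz": 0, "gripper": -1}, {"rx": 0, "ry": 0, "rz": 0, "dx": 0, "dy": -10, "dz": 0, "gripper": -1}, {"rx": 0, "ry": 0, "rz": 0, "dx": 0, "dy": -10, "dz": 0, "gripper": -1}, {"rx": 0, "ry": 0, "rz": 0, "dx": 0, "dy": -10, "dz": 0, "gripper": -1}, {"rx": 0, "ry": 0, "rz": 0, "dx": 0, "dy": -10, "dz": 0, "gripper": -1}, {"rx": 0, "ry": 0, "rz": 0, "dx": 0, "dy": -10, "dz": 0, "gripper": -1}, {"rx": 0, "ry": 0, "rz": 0, "dx": 0, "dy": -10, "dz": 0, "gripper": -1}, {"rx": 0, "ry": 0, "rz": 0, "dx": 0, "dy": -10, "dz": 0, "gripper": -1}, {"rx": 0, "ry": 0, "rz": 0, "dx": 0, "dy": -10, "dz": 0, "gripper": -1}, {"rx": 0, "ry": 0, "rz": 0, "dx": 0, "dy": -10, "dz": 0, "gripper": -1}, {"rx": 0, "ry": 0, "rz": 0, "dx": 0, "dy": 0, "dz": 0, "gripper": -1}, {"rx": 0, "ry": 0, "rz": 0, "dx": 0, "dy": 0, "dz": 0, "gripper": -1}, {"rx": 0, "ry": 0, "rz": 0, "dx": 0, "dy": 0, "dz": 0, "gripper": -1}]'

```text
clock: 10.32
tcp_pos: [0.4522, -0.0203, 0.1096]
orientation: [1.966, 2.45, 0.001]
contact_force: [0.8, 0.4, -2.3]
grip_width: 0.0231
gripper_force: 59.6
```

```bash
python3 - <<'E'
from h import *
st(); b=r.grab_frame('side'); a=r.grab_frame('scene')
A=cv2.resize(a[140:230,270:390],(533,400),interpolation=cv2.INTER_CUBIC); B=cv2.resize(b[180:310,230:400],(523,400),interpolation=cv2.INTER_CUBIC)
cv2.imwrite('pics/m5.png',cv2.resize(np.hstack([A,B]),(800,303)))
E
```

```text
t 10.32 tcp [452.2 -20.3 109.6] th 12.5 z [ 0.001 -0.    -1.   ] F [ 0.8  0.4 -2.3] w 23.1 gf 59.6
```

View pics/m5.png

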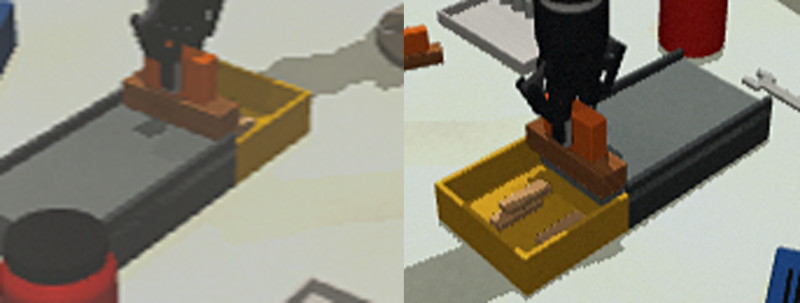

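The plate behind the scraper is clear, and the side view shows chips in the trough around crop pixel (525,205). I'll lift away and count the chips by colour mask.

Request:
step_arm --moves '[{"rx": 0, "ry": 0, "rz": 0, "dx": 0, "dy": -8, "dz": 0, "gripper": -1}, {"rx": 0, "ry": 0, "rz": 0, "dx": 0, "dy": 0, "dz": 0, "gripper": -1}, {"rx": 0, "ry": 0, "rz": 0, "dx": 0, "dy": 0, "dz": -20, "gripper": -1}, {"rx": 0, "ry": 0, "rz": 0, "dx": 0, "dy": 0, "dz": -50, "gripper": -1}, {"rx": 0, "ry": 0, "rz": 0, "dx": 0, "dy": 0, "dz": -60, "gripper": -1}, {"rx": 0, "ry": 0, "rz": 0, "dx": 50, "dy": 20, "dz": 0, "gripper": -1}, {"rx": 0, "ry": 0, "rz": 0, "dx": 50, "dy": 20, "dz": 0, "gripper": -1}, {"rx": 0, "ry": 0, "rz": 0, "dx": 50, "dy": 20, "dz": 0, "gripper": -1}, {"rx": 0, "ry": 0, "rz": 0, "dx": 0, "dy": 0, "dz": 0, "gripper": -1}]'

```text
clock: 11.55
tcp_pos: [0.47, 0.142, 0.2394]
orientation: [-1.957, -2.457, -0.002]
contact_force: [-0.2, -0.9, -1.9]
grip_width: 0.0233
gripper_force: 59.7
```

```bash
python3 - <<'E'
from h import *
st(); b=r.grab_frame('side'); a=r.grab_frame('scene'); ci,w=look('w6')
b0=cv2.imread('pics/side0.png'); a0=cv2.imread('pics/scene0.png')
cv2.imwrite('pics/s6.png',b);cv2.imwrite('pics/a6.png',a)
h0=cv2.cvtColor(b0,cv2.COLOR_BGR2HSV); print('chip hsv',h0[155+75,220+97],h0[155+64,220+120],'yellow',h0[155+115,220+62])
A=cv2.resize(a[140:200,290:370],(400,300),interpolation=cv2.INTER_CUBIC); B=cv2.resize(b[215:310,240:360],(400,317),interpolation=cv2.INTER_CUBIC)[:300]
cv2.imwrite('pics/m6.png',np.vstack([np.hstack([A,B]),cv2.resize(w[100:400],(640,300))[:, :].copy() if 0 else np.hstack([w[100:400],np.zeros((300,160,3),np.uint8)])]))
E
```

```text
t 11.55 tcp [470.  142.  239.4] th 12.9 z [ 0.     0.001 -1.   ] F [-0.2 -0.9 -1.9] w 23.3 gf 59.7
t 11.70 tcp [469.6 136.1 239.2] th 12.4 z [-0.001 -0.001 -1.   ] F [-1.   0.2 -3.1] w 23.0 gf 59.7
chip hsv [ 16 130 188] [ 17 130 188] yellow [ 21 213 190]
```

View pics/m6.png

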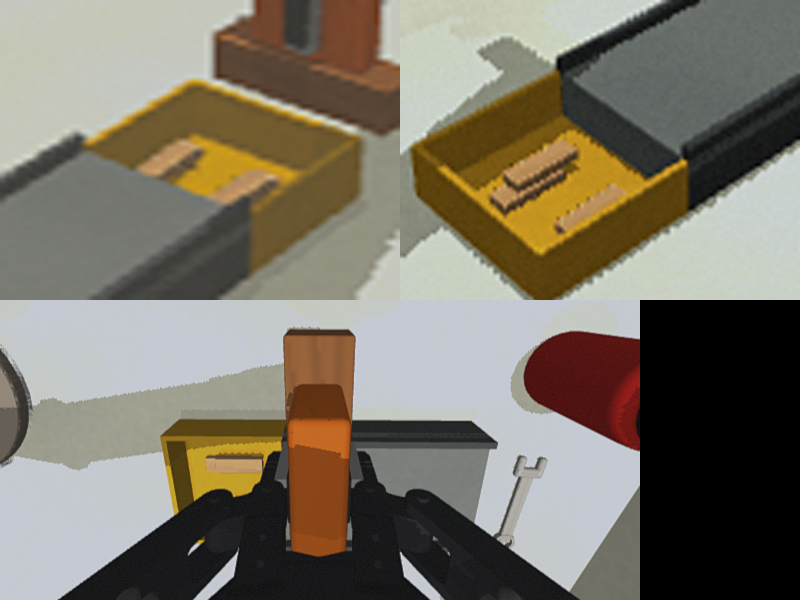

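The scraper is held clear and the plate is empty. In the top-right side crop there are two crossed chips at (540,175) and one at (590,210); a fourth may be hidden behind the near wall or in the stack. I have no picture views left, so I'll count from a clearer wrist viewpoint with masks.

Request:
step_arm --moves '[{"rx": 0, "ry": 0, "rz": 0, "dx": 40, "dy": -15, "dz": -30, "gripper": -1}, {"rx": 0, "ry": 0, "rz": 0, "dx": 40, "dy": -15, "dz": -30, "gripper": -1}, {"rx": 0, "ry": 0, "rz": 0, "dx": 0, "dy": 0, "dz": 0, "gripper": -1}, {"rx": 0, "ry": 0, "rz": 0, "dx": 0, "dy": 0, "dz": 0, "gripper": -1}]'

```text
clock: 12.2
tcp_pos: [0.4236, 0.207, 0.2992]
orientation: [1.969, 2.448, -0.001]
contact_force: [-0.4, -0.3, -2.5]
grip_width: 0.0236
gripper_force: 59.9
```

```bash
python3 - <<'E'
from h import *
bx=np.array([.977,.214]);by=np.array([-.214,.977]);c0=np.array([578,10.5])
def run(ci,im,name,z):
    hsv=cv2.cvtColor(im,cv2.COLOR_BGR2HSV); m=cv2.inRange(hsv,(8,70,90),(19,175,255))
    # restrict to the bay/trough area
    poly=np.array([proj(ci,np.r_[(c0+x*bx+y*by)/1000,.05]) for x,y in [(-262,-80),(120,-80),(120,80),(-262,80)]]).astype(int)
    mk=np.zeros_like(m); cv2.fillPoly(mk,[poly],255); m&=mk
    n,l,s,c=cv2.connectedComponentsWithStats(m)
    for i in range(1,n):
        if s[i,4]>20:
            k=np.argwhere(l==i)[:,::-1].astype(np.float32); P=np.array([hit(ci,*p,z)[:2]*1000-c0 for p in k]); B=np.c_[P@bx,P@by].astype(np.float32)
            rc=cv2.minAreaRect(B); print(name,s[i],'bay',np.round(rc[0]),'size',np.round(rc[1]),'ang',round(rc[2]),'V',hsv[l==i][:,2].mean().round())
    return m
ci,w=look('w7'); mw=run(ci,w,'wrist',.015)
hs=cv2.cvtColor(w,cv2.COLOR_BGR2HSV)
ms=run(r.camera_info('side'),cv2.imread('pics/s6.png'),'side',.015); ma=run(r.camera_info('scene'),cv2.imread('pics/a6.png'),'scene',.015)
for n,i in (('w',mw),('s',ms)):
    ys,xs=np.nonzero(i); 
    if len(ys):
        print(n,xs.min(),ys.min())
        st_=2 if n=='w' else 1
        for row in i[ys.min():ys.max()+1:st_,xs.min():xs.max()+1:st_]: print(''.join('#' if v else '.' for v in row))
E
```

```text
t 12.25 tcp [423.6 206.7 298.9] th 12.3 z [-0.001 -0.001 -1.   ] F [ 0.5 -0.5 -2.2] w 23.3 gf 59.9
wrist [244 280  11  14 106] bay [-219.   19.] size [16. 24.] ang 0 V 170.0
wrist [286 323   5   7  26] bay [-160.  -58.] size [13.  7.] ang 88 V 156.0
side [267 257  26  21 202] bay [-188.   21.] size [86. 37.] ang 1 V 167.0
side [287 270  21  15  94] bay [-182.  -37.] size [65. 14.] ang 0 V 184.0
scene [317 168  14   8  69] bay [-203.  -52.] size [60. 36.] ang 2 V 155.0
scene [332 174  14   7  60] bay [-202.   19.] size [56. 32.] ang 0 V 162.0
w 213 265
...................................................................
...................................................................
...................................................................
...................................................................
...................................................................
...................................................................
...................................................................
..................................................................
[... 4087 characters left out ...]
....................########
..............###########.....................########.
..............##########.....................########..
...............#######.....................########....
...............#.###..#...................#######......
..................#.....................########.......
.......................................#######.........
.....................................########..........
....................................#######............
..................................#######..............
..................................######...............
...................................###.................
..................................###..................
```

Request:
step_arm --moves '[{"rx": 0, "ry": 0, "rz": 0, "dx": -38, "dy": 36, "dz": 10, "gripper": -1}, {"rx": 0, "ry": 0, "rz": 0, "dx": -38, "dy": 36, "dz": 10, "gripper": -1}, {"rx": 0, "ry": 0, "rz": 0, "dx": -38, "dy": 36, "dz": 0, "gripper": -1}, {"rx": 0, "ry": 0, "rz": 0, "dx": 0, "dy": 0, "dz": 0, "gripper": -1}, {"rx": 0, "ry": 0, "rz": 0, "dx": 0, "dy": 0, "dz": 0, "gripper": -1}]'

```text
clock: 12.88
tcp_pos: [0.5531, 0.1195, 0.2785]
orientation: [-1.969, -2.447, 0.003]
contact_force: [-0.3, 0.1, -1.9]
grip_width: 0.0236
gripper_force: 60.0
```

```bash
python3 - <<'E'
from h import *
bx=np.array([.977,.214]);by=np.array([-.214,.977]);c0=np.array([578,10.5])
ci,w=look('w8')
W=lambda x,y,z: np.r_[(c0+x*bx+y*by)/1000,z]
# rectified view of the trough at z=.015, 1 px = 2 mm: rows y +70..-70, columns x -254..-120
g=[[proj(ci,W(x,y,.015)) for x in range(-254,-118,2)] for y in range(72,-74,-4)]
g=np.array(g,np.float32); p=cv2.remap(w,g[...,0],g[...,1],cv2.INTER_LINEAR)
h=cv2.cvtColor(p,cv2.COLOR_BGR2HSV)
def ch(q):
    H,S,V=map(int,q)
    if V<45: return ' '
    if S>=185: return '.' if V>110 else ','
    if S<60: return '-'
    return '#' if V>150 else ('o' if V>90 else 'x')
for row in h: print(''.join(ch(q) for q in row))
print(proj(ci,W(-254,70,.05)),proj(ci,W(-120,-70,.05)))
E
```

```text
t 12.93 tcp [552.7 120.5 278.7] th 12.5 z [-0.002 -0.    -1.   ] F [ 0.5  0.3 -2.2] w 23.6 gf 60.0
,,,,,,,,,,,,,,,,,,,,,,,,,,,,,,,,,,,,,,,,,,,,,,,,,,,,,,,,,,,,,,,,x   
,,,,,,,,,,,,,,,o,,,,,,,,,,,,,,,,,,,,,,,,,,,,,,,,,,,,,,,,,,,,,,x-----
.............................................................x -    
...........................................................x--------
,,,.......................................................o---------
,,,........................................................xx-------
,,,..........................................................-------
,,,..........................................................-------
,,,..........................................................-------
,,,..........................................................-------
,,,..........................................................-------
,,,...........ooooooooooooooooooooooooooooooooooooxo.........-------
,,,..........####################################oxo.........-------
,,,..........####################################oxo.........-------
,,,..........#oooooooooooooooooo###
[... 907 characters left out ...]
oooo............-------
,,..............#o#oooooooooooooooooooxxoooooooox...........#-------
,,...........#ooo##############################xo............-------
,,...........##################################ox............-------
,,...........##################################ox............o------
,,...........##################################oo...........#-------
,,...........###################################.............-------
,,...........##############################..................-------
,,..........................................................#-------
,,,,,,,,,,,,,,,,,,,,,,,,,,,,,,,,,,,,,,,,,,,,,,,,,,,,,,,,,,,,o-------
[115.06880828 201.14288501] [233.30710401 296.12927999]
```

The rectified wrist view of the trough floor shows two lanes, each with a pair of stacked chips about 70 mm long overall. The plate is clear, so all four chips are in the trough. I'll now take the scraper back to the tray pose.

Request:
step_arm --moves '[{"rx": 0, "ry": 0, "rz": 2.5, "dx": 0, "dy": 0, "dz": 0, "gripper": -1}, {"rx": 0, "ry": 0, "rz": 0, "dx": 47, "dy": 5.4, "dz": 0, "gripper": -1}, {"rx": 0, "ry": 0, "rz": 0, "dx": 47, "dy": 5.4, "dz": 0, "gripper": -1}, {"rx": 0, "ry": 0, "rz": 0, "dx": 47, "dy": 5.4, "dz": 0, "gripper": -1}, {"rx": 0, "ry": 0, "rz": 0, "dx": 47, "dy": 5.4, "dz": 20, "gripper": -1}, {"rx": 0, "ry": 0, "rz": 0, "dx": 47, "dy": 5.4, "dz": 40, "gripper": -1}, {"rx": 0, "ry": 0, "rz": 0, "dx": 0, "dy": 0, "dz": 50, "gripper": -1}, {"rx": 0, "ry": 0, "rz": 0, "dx": 0, "dy": 0, "dz": 50, "gripper": -1}, {"rx": 0, "ry": 0, "rz": 0, "dx": 0, "dy": 0, "dz": 35, "gripper": -1}, {"rx": 0, "ry": 0, "rz": 0, "dx": 0, "dy": 0, "dz": 10, "gripper": -1}, {"rx": 0, "ry": 0, "rz": 0, "dx": 0, "dy": 0, "dz": 0, "gripper": -1}, {"rx": 0, "ry": 0, "rz": 0, "dx": 0, "dy": 0, "dz": 0, "gripper": -1}]'

```text
clock: 14.42
tcp_pos: [0.5403, 0.3578, 0.0765]
orientation: [2.019, 2.406, 0.005]
contact_force: [0.3, 0.3, -1.5]
grip_width: 0.0233
gripper_force: 59.9
```

```bash
python3 -c "
from h import *
st();go(538.4,356.7,63.3)"
```

```text
t 14.43 tcp [540.3 357.8  76.5] th 10.0 z [ 0.002  0.002 -1.   ] F [ 0.3  0.3 -1.5] w 23.3 gf 59.9
move mm [-0.8 -2.1 13.1]
```

Request:
step_arm --moves '[{"rx": 0, "ry": 0, "rz": 0, "dx": -0.8, "dy": -2, "dz": 7, "gripper": -1}, {"rx": 0, "ry": 0, "rz": 0, "dx": 0, "dy": 0, "dz": 5, "gripper": -1}, {"rx": 0, "ry": 0, "rz": 0, "dx": 0, "dy": 0, "dz": 1, "gripper": -1}, {"rx": 0, "ry": 0, "rz": 0, "dx": 0, "dy": 0, "dz": 0, "gripper": -1}, {"rx": 0, "ry": 0, "rz": 0, "dx": 0, "dy": 0, "dz": 0, "gripper": -0.2}, {"rx": 0, "ry": 0, "rz": 0, "dx": 0, "dy": 0, "dz": 0, "gripper": 0.4}, {"rx": 0, "ry": 0, "rz": 0, "dx": 0, "dy": 0, "dz": 0, "gripper": 1}, {"rx": 0, "ry": 0, "rz": 0, "dx": 0, "dy": 0, "dz": 0, "gripper": 1}, {"rx": 0, "ry": 0, "rz": 0, "dx": 0, "dy": 0, "dz": 0, "gripper": 1}, {"rx": 0, "ry": 0, "rz": 0, "dx": 0, "dy": 0, "dz": -20, "gripper": 1}, {"rx": 0, "ry": 0, "rz": 0, "dx": 0, "dy": 0, "dz": -50, "gripper": 1}, {"rx": 0, "ry": 0, "rz": 0, "dx": 0, "dy": 0, "dz": -60, "gripper": 1}, {"rx": 0, "ry": 0, "rz": 0, "dx": 38, "dy": -5, "dz": -57, "gripper": 1}, {"rx": 0, "ry": 0, "rz": 0, "dx": 0, "dy": 0, "dz": 0, "gripper": 1}, {"rx": 0, "ry": 0, "rz": 0, "dx": 0, "dy": 0, "dz": 0, "gripper": 1}]'

```text
clock: 16.3
tcp_pos: [0.5268, 0.3887, 0.2438]
orientation: [2.019, 2.407, 0.0]
contact_force: [0.2, 0.3, -0.7]
grip_width: 0.0855
gripper_force: 0.0
```

```bash
python3 - <<'E'
from h import *
ci,im=look('w9')
hsv=cv2.cvtColor(im,cv2.COLOR_BGR2HSV)
m=cv2.inRange(hsv,(3,170,120),(14,255,255))
n,l,s,c=cv2.connectedComponentsWithStats(m)
for i in range(1,n):
    if s[i,4]>80:
        k=np.argwhere(l==i)[:,::-1].astype(np.float32); rc=cv2.minAreaRect(k)
        P=np.array([hit(ci,*p,.084)[:2]*1000 for p in cv2.boxPoints(rc)]); print(s[i],P.mean(0).round(),P.round().tolist())
E
```

```text
t 16.35 tcp [526.7 387.9 242.8] th 10.0 z [-0.001 -0.001 -1.   ] F [-0.3  0.1 -1. ] w 85.2 gf 0.0
[ 313  179   23   72 1392] [538. 357.] [[520.0, 394.0], [541.0, 397.0], [556.0, 321.0], [533.0, 317.0]]
[163 182  51  27 598] [401. 356.] [[374.0, 352.0], [377.0, 366.0], [427.0, 359.0], [424.0, 345.0]]
```

Request:
step_arm --moves '[{"rx": 0, "ry": 0, "rz": 10, "dx": 0, "dy": 0, "dz": -20, "gripper": 1}, {"rx": 0, "ry": 0, "rz": 10, "dx": 0, "dy": 0, "dz": -20, "gripper": 1}, {"rx": 0, "ry": 0, "rz": 10, "dx": 0, "dy": 0, "dz": 0, "gripper": 1}, {"rx": 0, "ry": 0, "rz": 10, "dx": 0, "dy": 0, "dz": 0, "gripper": 1}, {"rx": 0, "ry": 0, "rz": 10, "dx": 0, "dy": 0, "dz": 0, "gripper": 1}, {"rx": 0, "ry": 0, "rz": 7.5, "dx": 0, "dy": 0, "dz": 0, "gripper": 1}, {"rx": 0, "ry": 0, "rz": 0, "dx": -34, "dy": 42, "dz": 0, "gripper": 1}, {"rx": 0, "ry": 0, "rz": 0, "dx": -34, "dy": 42, "dz": 0, "gripper": 1}, {"rx": 0, "ry": 0, "rz": 0, "dx": -34, "dy": 42, "dz": 0, "gripper": 1}, {"rx": 0, "ry": 0, "rz": 0, "dx": -34, "dy": 42, "dz": 0, "gripper": 1}, {"rx": 0, "ry": 0, "rz": 0, "dx": -34, "dy": 42, "dz": 0, "gripper": 1}, {"rx": 0, "ry": 0, "rz": 0, "dx": -34, "dy": 42, "dz": 0, "gripper": 1}, {"rx": 0, "ry": 0, "rz": 0, "dx": -34, "dy": 42, "dz": 0, "gripper": 1}, {"rx": 0, "ry": 0, "rz": 0, "dx": -34, "dy": 42, "dz": 0, "gripper": 1}, {"rx": 0, "ry": 0, "rz": 0, "dx": -34, "dy": 42, "dz": 0, "gripper": 1}, {"rx": 0, "ry": 0, "rz": 0, "dx": -34, "dy": 42, "dz": 0, "gripper": 1}, {"rx": 0, "ry": 0, "rz": 0, "dx": -34, "dy": 42, "dz": 0, "gripper": 1}, {"rx": 0, "ry": 0, "rz": 0, "dx": -34, "dy": 42, "dz": 0, "gripper": 1}, {"rx": 0, "ry": 0, "rz": 0, "dx": -34, "dy": 42, "dz": 0, "gripper": 1}, {"rx": 0, "ry": 0, "rz": 0, "dx": 0, "dy": 0, "dz": 0, "gripper": 1}]'

```text
clock: 18.85
tcp_pos: [0.5662, -0.3186, 0.2821]
orientation: [2.932, 1.123, -0.007]
contact_force: [-0.0, -0.8, -0.3]
grip_width: 0.0852
gripper_force: 0.0
```

```bash
python3 - <<'E'
from h import *
ci,im=look('w10')
go(565,-314,280)
hsv=cv2.cvtColor(im,cv2.COLOR_BGR2HSV)
def comp(m,z,name,k=200):
    n,l,s,c=cv2.connectedComponentsWithStats(m)
    for i in range(1,n):
        if s[i,4]>k:
            q=np.argwhere(l==i)[:,::-1].astype(np.float32); P=np.array([hit(ci,*p,z)[:2]*1000 for p in q],np.float32); rc=cv2.minAreaRect(P); print(name,s[i],np.round(rc[0]),np.round(rc[1]),round(rc[2],1))
comp(cv2.inRange(hsv,(105,130,60),(125,255,255)),.06,'blue')
comp(cv2.inRange(hsv,(50,120,40),(80,255,255)),.075,'green',60)
E
```

```text
t 18.90 tcp [ 567.3 -315.4  281.8] th -47.9 z [-0.003 -0.001 -1.   ] F [ 0.8  0.3 -0.1] w 85.2 gf 0.0
move mm [-0.8 -2.6  1.9]
blue [ 264  126  108  133 9138] [ 539. -342.] [168. 122.] 42.9
green [309 244  22  20 379] [ 489. -389.] [27. 26.] 41.9
```

```bash
python3 -c "
from h import *
st();go(539,-342,95)"
```

```text
t 18.90 tcp [ 567.3 -315.4  281.8] th -47.9 z [-0.003 -0.001 -1.   ] F [ 0.8  0.3 -0.1] w 85.2 gf 0.0
move mm [-38.3   1.1 187. ]
```

Request:
step_arm --moves '[{"rx": 0, "ry": 0, "rz": -0.5, "dx": -20, "dy": 0.5, "dz": 25, "gripper": 1}, {"rx": 0, "ry": 0, "rz": 0, "dx": -18, "dy": 0.5, "dz": 45, "gripper": 1}, {"rx": 0, "ry": 0, "rz": 0, "dx": 0, "dy": 0, "dz": 40, "gripper": 1}, {"rx": 0, "ry": 0, "rz": 0, "dx": 0, "dy": 0, "dz": 30, "gripper": 1}, {"rx": 0, "ry": 0, "rz": 0, "dx": 0, "dy": 0, "dz": 0, "gripper": 1}, {"rx": 0, "ry": 0, "rz": 0, "dx": 0, "dy": 0, "dz": 0, "gripper": 1}]' --grip_force 100

```text
clock: 19.65
tcp_pos: [0.5431, -0.3384, 0.1442]
orientation: [2.922, 1.152, 0.001]
contact_force: [0.6, 0.4, 0.2]
grip_width: 0.0856
gripper_force: 0.0
```

```bash
python3 - <<'E'
from h import *
ci,im=look('w11'); go(539,-342,95)
hsv=cv2.cvtColor(im,cv2.COLOR_BGR2HSV)
m=cv2.inRange(hsv,(50,120,40),(80,255,255)); q=np.argwhere(m>0)[:,::-1].mean(0) if m.any() else None; print('green',q, hit(ci,*q,.07)*1000 if q is not None else '')
m=cv2.inRange(hsv,(105,130,40),(125,255,255)); q=np.argwhere(m>0)[:,::-1].astype(np.float32)
P=np.array([hit(ci,*p,.06)[:2]*1000 for p in q],np.float32); print(cv2.minAreaRect(P),q.min(0),q.max(0))
E
```

```text
t 19.70 tcp [ 543.4 -338.7  144.7] th -47.0 z [ 0.002 -0.001 -1.   ] F [ 0.2 -0.5 -0.1] w 85.4 gf 0.0
move mm [-5.5 -0.7 49.7]
green [319.07493188 312.13896458] [ 484.29370843 -392.76819902   70.        ]
((538.7794189453125, -342.23590087890625), (167.05772399902344, 122.3726806640625), 42.97420120239258) [227. 103.] [412. 313.]
```

Request:
step_arm --moves '[{"rx": 0, "ry": 0, "rz": 0, "dx": -5.5, "dy": -0.7, "dz": 0, "gripper": 1}, {"rx": 0, "ry": 0, "rz": 0, "dx": 0, "dy": 0, "dz": 25, "gripper": 1}, {"rx": 0, "ry": 0, "rz": 0, "dx": 0, "dy": 0, "dz": 18, "gripper": 1}, {"rx": 0, "ry": 0, "rz": 0, "dx": 0, "dy": 0, "dz": 6, "gripper": 1}, {"rx": 0, "ry": 0, "rz": 0, "dx": 0, "dy": 0, "dz": 0, "gripper": 1}, {"rx": 0, "ry": 0, "rz": 0, "dx": 0, "dy": 0, "dz": 0, "gripper": -1}, {"rx": 0, "ry": 0, "rz": 0, "dx": 0, "dy": 0, "dz": 0, "gripper": -1}, {"rx": 0, "ry": 0, "rz": 0, "dx": 0, "dy": 0, "dz": 0, "gripper": -1}, {"rx": 0, "ry": 0, "rz": 0, "dx": 0, "dy": 0, "dz": 0, "gripper": -1}, {"rx": 0, "ry": 0, "rz": 0, "dx": 0, "dy": 0, "dz": 0, "gripper": -1}, {"rx": 0, "ry": 0, "rz": 0, "dx": 0, "dy": 0, "dz": 0, "gripper": -1}, {"rx": 0, "ry": 0, "rz": 0, "dx": 0, "dy": 0, "dz": 0, "gripper": -1}, {"rx": 0, "ry": 0, "rz": 0, "dx": 0, "dy": 0, "dz": 0, "gripper": -1}]' --grip_force 100

```text
clock: 21.32
tcp_pos: [0.5392, -0.3427, 0.0951]
orientation: [2.921, 1.15, 0.002]
contact_force: [3.4, -4.2, 1.9]
grip_width: 0.0202
gripper_force: 98.2
```

```bash
python3 -c "
from h import *
st()"
```

```text
t 21.32 tcp [ 539.2 -342.7   95.1] th -47.0 z [ 0.002 -0.002 -1.   ] F [ 3.4 -4.2  1.9] w 20.2 gf 98.2
```

Request:
step_arm --moves '[{"rx": 0, "ry": 0, "rz": 0, "dx": 0, "dy": 0, "dz": -10, "gripper": -1}, {"rx": 0, "ry": 0, "rz": 0, "dx": 0, "dy": 0, "dz": -25, "gripper": -1}, {"rx": 0, "ry": 0, "rz": 0, "dx": 0, "dy": 0, "dz": -35, "gripper": -1}, {"rx": 0, "ry": 0, "rz": 0, "dx": 0, "dy": 0, "dz": -35, "gripper": -1}, {"rx": 0, "ry": 0, "rz": 5, "dx": 0, "dy": 0, "dz": -25, "gripper": -1}, {"rx": 0, "ry": 0, "rz": 8, "dx": 0, "dy": 0, "dz": 0, "gripper": -1}, {"rx": 0, "ry": 0, "rz": 8, "dx": 0, "dy": 0, "dz": 0, "gripper": -1}, {"rx": 0, "ry": 0, "rz": 6.5, "dx": 0, "dy": 0, "dz": 0, "gripper": -1}, {"rx": 0, "ry": 0, "rz": 3, "dx": 0, "dy": 0, "dz": 0, "gripper": -1}, {"rx": 0, "ry": 0, "rz": 0, "dx": 0, "dy": 0, "dz": 0, "gripper": -1}, {"rx": 0, "ry": 0, "rz": 0, "dx": 0, "dy": 0, "dz": 0, "gripper": -1}]'

```text
clock: 22.7
tcp_pos: [0.5374, -0.341, 0.2235]
orientation: [-3.121, -0.343, 0.003]
contact_force: [-0.2, -0.1, -8.8]
grip_width: 0.0208
gripper_force: 98.9
```

```bash
python3 - <<'E'
from h import *
ci,im=look('w12'); go(582.3,9.9,225)
hsv=cv2.cvtColor(im,cv2.COLOR_BGR2HSV)
m=cv2.inRange(hsv,(105,130,40),(125,255,255)); n,l,s,c=cv2.connectedComponentsWithStats(m); i=1+s[1:,4].argmax(); q=np.argwhere(l==i)[:,::-1].astype(np.float32)
z=r.get_obs()['tcp_pos'][2]-.0351
P=np.array([hit(ci,*p,z)[:2]*1000 for p in q],np.float32); print(cv2.minAreaRect(P),q.min(0),q.max(0))
E
```

```text
t 22.75 tcp [ 537.6 -341.2  223.8] th -77.5 z [-0.001  0.001 -1.   ] F [-0.4  0.9 -8.3] w 20.4 gf 98.9
move mm [ 119.9 -333.1   -0.9]
((560.0987548828125, -334.9257507324219), (118.32315063476562, 122.03216552734375), 12.56264591217041) [196.  94.] [442. 296.]
```

Request:
step_arm --moves '[{"rx": 0, "ry": 0, "rz": 0, "dx": 6, "dy": -17, "dz": 0, "gripper": -1}, {"rx": 0, "ry": 0, "rz": 0, "dx": 12, "dy": -34, "dz": 0, "gripper": -1}, {"rx": 0, "ry": 0, "rz": 0, "dx": 14, "dy": -40, "dz": 0, "gripper": -1}, {"rx": 0, "ry": 0, "rz": 0, "dx": 14, "dy": -40, "dz": 0, "gripper": -1}, {"rx": 0, "ry": 0, "rz": 0, "dx": 14, "dy": -40, "dz": 0, "gripper": -1}, {"rx": 0, "ry": 0, "rz": 0, "dx": 14, "dy": -40, "dz": 0, "gripper": -1}, {"rx": 0, "ry": 0, "rz": 0, "dx": 14, "dy": -40, "dz": 0, "gripper": -1}, {"rx": 0, "ry": 0, "rz": 0, "dx": 14, "dy": -40, "dz": 0, "gripper": -1}, {"rx": 0, "ry": 0, "rz": 0, "dx": 12, "dy": -28, "dz": 0, "gripper": -1}, {"rx": 0, "ry": 0, "rz": 0, "dx": 6, "dy": -14, "dz": 0, "gripper": -1}, {"rx": 0, "ry": 0, "rz": 0, "dx": 0, "dy": 0, "dz": 0, "gripper": -1}, {"rx": 0, "ry": 0, "rz": 0, "dx": 0, "dy": 0, "dz": 0, "gripper": -1}, {"rx": 0, "ry": 0, "rz": 0, "dx": 0, "dy": 0, "dz": 0, "gripper": -1}]'

```text
clock: 24.38
tcp_pos: [0.583, 0.0074, 0.2245]
orientation: [3.123, 0.337, 0.0]
contact_force: [-0.0, -0.9, -8.7]
grip_width: 0.0206
gripper_force: 99.0
```

```bash
python3 - <<'E'
from h import *
ci,im=look('w13'); go(582.3,9.9,165)
g=cv2.cvtColor(im,cv2.COLOR_BGR2GRAY).astype(int)
hsv=cv2.cvtColor(im,cv2.COLOR_BGR2HSV)
m=cv2.inRange(hsv,(105,130,40),(125,255,255)); n,l,s,c=cv2.connectedComponentsWithStats(m); i=1+s[1:,4].argmax(); q=np.argwhere(l==i)[:,::-1]
print('blue',q.min(0),q.max(0))
bx=np.array([.976,.216]);by=np.array([-.216,.976]);c0=np.array([578.3,9])
for x in (95,115): 
    for y,z in ((70,.062),(-70,.062),(78,.062),(-78,.062)): print(x,y,proj(ci,np.r_[(c0+x*bx+y*by)/1000,z]).round(1))
print('plate end',proj(ci,np.r_[(c0+120*bx)/1000,.05]).round(1))
for rr in range(40,120,8): print(rr,''.join('%4d'%v for v in g[rr,190:460:6]))
E
```

```text
t 24.43 tcp [583.1   7.7 224.5] th -77.7 z [ 0. -0. -1.] F [ 0.7 -0.3 -9.2] w 20.2 gf 99.0
move mm [-0.3 -2.4 59.5]
blue [196  93] [442 296]
95 70 [237.4  85. ]
95 -70 [395.1  84.6]
95 78 [228.3  85. ]
95 -78 [404.1  84.6]
115 70 [235.3  60.4]
115 -70 [396.9  60. ]
115 78 [226.1  60.4]
115 -78 [406.1  60. ]
plate end [316.2  55.6]
40  232 232 231 232 232 231 232 232 231 231 231 231 231 231 231 231 231 231 230 231 230 231 232 231 231 231 231 231 231 231 231 232 230 232 231 231 232 232 231 231 232 232 231 232 231
48  232 231 232 232 232 231 232 232 232 231 231 232 231 230 231 230 231 230 231 231 230 231 230 231 231 231 232 231 230 231 231 231 231 232 232 231 231 231 232 231 231 232 231 231 231
56  231 232 231 231 231 231 181 105 157 221 220 221 221 220 221 220 221 221 221 221 220 221 221 220 220 221 221 221 220 220 220 224 225 225 230 102 102 232 231 231 230 230 231 231 231
64  232 231 231 231 232 232 240 108  32 173 176 173 176 180 177 177 177 175 179 179 181 177 175 178 178 174 174 172 172 174 167 167 167 165  99 103 134 232 231 232 232 231 231 231 231
72  231 231 231 231 232 232 236
[... 374 characters left out ...]
64 164 163 163 164 168 165 165 166 165 161 164 166 167 162 167 164 164 163 163 162 170 168 166 165 161  33 101 234 231 231 230 231 232 231 231 231
96  230  96  87  88  86  85  85  86  86  85  87  88  87  87  88  86  86  86  85  84  87  86  86  85  88  87  86  86  85  84  86  87  87  87  86  86  88  86  85  85  87  86 150 231 231
104  231  89 100  98  97  97  98  96  99  97  99  97  96  97  98 236 232 233 232 232 233 232 233 233 232 232 232 232 238  97  99  96  95  96  97  96  96  98  97  97  98  96 128 232 231
112  231 202  98  99  99 100  98  97  96  97  98  96  97  99  97 236 232 232 232 232 231 232 232 232 232 232 232 232 239  99  98  98  97  96  96  97  96  96  98  95  96  95 243 231 232
```

```bash
python3 - <<'E'
from h import *
ci=dict(np.load('w13.npz')); g=cv2.cvtColor(cv2.imread('pics/w13.png'),cv2.COLOR_BGR2GRAY).astype(int)
bx=np.array([.976,.216]);by=np.array([-.216,.976]);c0=np.array([578.3,9])
for v in (66,84): print(v,g[v,222:248].tolist(),g[v,388:412].tolist())
for c in (260,375): print(c,g[48:62,c].tolist())
for v in (66,84):
  for u in (228,236,396,404):
    p=hit(ci,u,v,.062)[:2]*1000-c0; print(u,v,(p@bx).round(1),(p@by).round(1))
E
```

```text
66 [232, 232, 232, 234, 238, 179, 107, 102, 106, 108, 108, 110, 108, 111, 85, 39, 29, 69, 181, 179, 174, 172, 171, 173, 173, 173] [166, 165, 165, 159, 157, 156, 78, 34, 39, 75, 105, 104, 104, 104, 103, 104, 100, 98, 149, 239, 234, 231, 231, 231]
84 [230, 231, 231, 231, 231, 235, 241, 115, 92, 98, 100, 101, 100, 103, 104, 104, 45, 31, 37, 91, 168, 167, 164, 164, 164, 164] [166, 156, 157, 159, 159, 59, 29, 45, 97, 103, 103, 102, 102, 101, 100, 94, 116, 232, 236, 232, 231, 231, 231, 232]
260 [231, 231, 231, 231, 231, 231, 232, 233, 221, 185, 173, 176, 178, 176]
375 [231, 231, 231, 231, 230, 231, 232, 233, 224, 189, 166, 167, 169, 169]
228 66 110.5 76.7
236 66 110.4 69.7
396 66 110.1 -69.6
404 66 110.1 -76.5
228 84 95.8 78.2
236 84 95.8 71.1
396 84 95.4 -70.7
404 84 95.4 -77.8
```

Request:
step_arm --moves '[{"rx": 0, "ry": 0, "rz": 0, "dx": 0, "dy": -1.2, "dz": 25, "gripper": -1}, {"rx": 0, "ry": 0, "rz": 0, "dx": 0, "dy": 0, "dz": 25, "gripper": -1}, {"rx": 0, "ry": 0, "rz": 0, "dx": 0, "dy": 0, "dz": 12, "gripper": -1}, {"rx": 0, "ry": 0, "rz": 0, "dx": 0, "dy": 0, "dz": 7, "gripper": -1}, {"rx": 0, "ry": 0, "rz": 0, "dx": 0, "dy": 0, "dz": 5, "gripper": -1}, {"rx": 0, "ry": 0, "rz": 0, "dx": 0, "dy": 0, "dz": 3, "gripper": -1}, {"rx": 0, "ry": 0, "rz": 0, "dx": 0, "dy": 0, "dz": 0, "gripper": -1}, {"rx": 0, "ry": 0, "rz": 0, "dx": 0, "dy": 0, "dz": 0, "gripper": -1}]'

```text
clock: 25.42
tcp_pos: [0.5833, 0.0105, 0.1477]
orientation: [-3.123, -0.342, -0.001]
contact_force: [-0.2, 0.3, -9.4]
grip_width: 0.0206
gripper_force: 98.9
```

```bash
python3 -c "
from h import *
st()"
```

```text
t 25.43 tcp [583.3  10.5 147.7] th -77.5 z [ 0.001  0.    -1.   ] F [-0.2  0.3 -9.4] w 20.6 gf 98.9
```

Request:
step_arm --moves '[{"rx": 0, "ry": 0, "rz": 0, "dx": 0, "dy": 0, "dz": 1.5, "gripper": -1}, {"rx": 0, "ry": 0, "rz": 0, "dx": 0, "dy": 0, "dz": 1, "gripper": -1}, {"rx": 0, "ry": 0, "rz": 0, "dx": 0, "dy": 0, "dz": 0.5, "gripper": -1}, {"rx": 0, "ry": 0, "rz": 0, "dx": 0, "dy": 0, "dz": 0, "gripper": -1}, {"rx": 0, "ry": 0, "rz": 0, "dx": 0, "dy": 0, "dz": 0, "gripper": -1}]'

```text
clock: 26.05
tcp_pos: [0.5832, 0.0103, 0.1449]
orientation: [-3.123, -0.341, -0.001]
contact_force: [-3.6, 0.8, 2.7]
grip_width: 0.0202
gripper_force: 100.6
```

```bash
python3 -c "
from h import *
st()"
```

```text
t 26.05 tcp [583.2  10.3 144.9] th -77.5 z [ 0.  0. -1.] F [-3.6  0.8  2.7] w 20.2 gf 100.6
```

Request:
step_arm --moves '[{"rx": 0, "ry": 0, "rz": 0, "dx": 0, "dy": 0, "dz": 0, "gripper": -0.3}, {"rx": 0, "ry": 0, "rz": 0, "dx": 0, "dy": 0, "dz": 0, "gripper": 0.3}, {"rx": 0, "ry": 0, "rz": 0, "dx": 0, "dy": 0, "dz": 0, "gripper": 1}, {"rx": 0, "ry": 0, "rz": 0, "dx": 0, "dy": 0, "dz": 0, "gripper": 1}, {"rx": 0, "ry": 0, "rz": 0, "dx": 0, "dy": 0, "dz": 0, "gripper": 1}, {"rx": 0, "ry": 0, "rz": 0, "dx": 0, "dy": 0, "dz": -20, "gripper": 1}, {"rx": 0, "ry": 0, "rz": 0, "dx": 0, "dy": 0, "dz": -50, "gripper": 1}, {"rx": 0, "ry": 0, "rz": 0, "dx": 0, "dy": 0, "dz": -60, "gripper": 1}, {"rx": 0, "ry": 0, "rz": 0, "dx": 40, "dy": 0, "dz": -60, "gripper": 1}, {"rx": 0, "ry": 0, "rz": 0, "dx": 0, "dy": 0, "dz": 0, "gripper": 1}, {"rx": 0, "ry": 0, "rz": 0, "dx": 0, "dy": 0, "dz": 0, "gripper": 1}]'

```text
clock: 27.42
tcp_pos: [0.6164, 0.0177, 0.3265]
orientation: [-3.123, -0.341, 0.0]
contact_force: [0.2, -0.3, -0.4]
grip_width: 0.0854
gripper_force: 0.0
```

```bash
python3 - <<'E'
from h import *
ci,im=look('w14')
bx=np.array([.976,.216]);by=np.array([-.216,.976]);c0=np.array([578.3,9])
hsv=cv2.cvtColor(im,cv2.COLOR_BGR2HSV)
def comp(m,z,name,k):
    n,l,s,c=cv2.connectedComponentsWithStats(m); i=1+s[1:,4].argmax()
    q=np.argwhere(l==i)[:,::-1].astype(np.float32); P=np.array([hit(ci,*p,z)[:2]*1000 for p in q],np.float32); rc=cv2.minAreaRect(P); c=np.array(rc[0]); print(name,s[i],c.round(1),'bay',((c-c0)@bx).round(1),((c-c0)@by).round(1),np.round(rc[1]),round(rc[2],1)); return c
comp(cv2.inRange(hsv,(105,130,60),(125,255,255)),.11,'blue',0)
c=comp(cv2.inRange(hsv,(50,120,40),(80,255,255)),.122,'green',0)
go(c[0],c[1],200)
E
```

```text
t 27.48 tcp [615.8  17.7 325.7] th -77.5 z [-0.002  0.    -1.   ] F [-0.3 -0.7 -0.3] w 85.6 gf 0.0
blue [ 263  125  112  136 9684] [583.3  11. ] bay 5.3 0.9 [169. 124.] 12.5
green [308 245  22  20 387] [515.   -3.9] bay -64.5 1.1 [26. 26.] 12.5
move mm [-102.8   -0.7  125.9]
```

Request:
step_arm --moves '[{"rx": 0, "ry": 0, "rz": 0, "dx": -48, "dy": -0.5, "dz": 0, "gripper": -1}, {"rx": 0, "ry": 0, "rz": 0, "dx": -48, "dy": 0, "dz": 0, "gripper": -1}, {"rx": 0, "ry": 0, "rz": 0, "dx": 0, "dy": 0, "dz": 50, "gripper": -1}, {"rx": 0, "ry": 0, "rz": 0, "dx": 0, "dy": 0, "dz": 50, "gripper": -1}, {"rx": 0, "ry": 0, "rz": 0, "dx": 0, "dy": 0, "dz": 40, "gripper": -1}, {"rx": 0, "ry": 0, "rz": 0, "dx": 0, "dy": 0, "dz": 10, "gripper": -1}, {"rx": 0, "ry": 0, "rz": 0, "dx": 0, "dy": 0, "dz": 0, "gripper": -1}, {"rx": 0, "ry": 0, "rz": 0, "dx": 0, "dy": 0, "dz": 0, "gripper": -1}, {"rx": 0, "ry": 0, "rz": 0, "dx": 0, "dy": 0, "dz": 0, "gripper": -1}]' --grip_force 30

```text
clock: 28.6
tcp_pos: [0.5238, -0.0023, 0.1775]
orientation: [-3.122, -0.342, -0.003]
contact_force: [0.1, -0.0, -0.2]
grip_width: -0.0002
gripper_force: 0.0
```

```bash
python3 -c "
from h import *
st();go(521.8,-2.6,160)"
```

```text
t 28.60 tcp [523.8  -2.3 177.5] th -77.5 z [ 0.002  0.001 -1.   ] F [ 0.1 -0.  -0.2] w -0.2 gf 0.0
move mm [-2.1 -0.1 17.5]
```

Request:
step_arm --moves '[{"rx": 0, "ry": 0, "rz": 0, "dx": -2, "dy": 0, "dz": 8, "gripper": -1}, {"rx": 0, "ry": 0, "rz": 0, "dx": 0, "dy": 0, "dz": 6, "gripper": -1}, {"rx": 0, "ry": 0, "rz": 0, "dx": 0, "dy": 0, "dz": 4, "gripper": -1}, {"rx": 0, "ry": 0, "rz": 0, "dx": 0, "dy": 0, "dz": 0, "gripper": -1}]'

```text
clock: 29.1
tcp_pos: [0.5209, -0.0029, 0.1579]
orientation: [3.123, 0.342, -0.001]
contact_force: [-0.3, 0.6, 0.4]
grip_width: 0.0001
gripper_force: 0.0
```

Request:
step_arm --moves '[{"rx": 0, "ry": 0, "rz": 0, "dx": 0, "dy": 0, "dz": 3, "gripper": -1}, {"rx": 0, "ry": 0, "rz": 0, "dx": 0, "dy": 0, "dz": 0, "gripper": -1}]'

```text
clock: 29.35
tcp_pos: [0.521, -0.0028, 0.1552]
orientation: [3.123, 0.342, -0.0]
contact_force: [-0.5, -1.0, 0.7]
grip_width: 0.0002
gripper_force: 0.0
```

Request:
step_arm --moves '[{"rx": 0, "ry": 0, "rz": 0, "dx": 0, "dy": 0, "dz": 3, "gripper": -1}, {"rx": 0, "ry": 0, "rz": 0, "dx": 0, "dy": 0, "dz": 0, "gripper": -1}]'

```text
clock: 29.6
tcp_pos: [0.5214, -0.0028, 0.1525]
orientation: [3.123, 0.342, 0.001]
contact_force: [0.8, -0.4, 3.1]
grip_width: 0.0001
gripper_force: 1.2
```

Request:
step_arm --moves '[{"rx": 0, "ry": 0, "rz": 0, "dx": 0, "dy": 0, "dz": 2, "gripper": -1}, {"rx": 0, "ry": 0, "rz": 0, "dx": 0, "dy": 0, "dz": 0, "gripper": -1}]'

```text
clock: 29.85
tcp_pos: [0.5213, -0.0028, 0.1505]
orientation: [3.123, 0.342, 0.001]
contact_force: [-0.1, -0.5, 3.4]
grip_width: 0.0002
gripper_force: 1.7
```

Request:
step_arm --moves '[{"rx": 0, "ry": 0, "rz": 0, "dx": 0, "dy": 0, "dz": 2, "gripper": -1}, {"rx": 0, "ry": 0, "rz": 0, "dx": 0, "dy": 0, "dz": 0, "gripper": -1}]'

```text
clock: 30.1
tcp_pos: [0.5214, -0.0028, 0.1485]
orientation: [3.123, 0.342, 0.001]
contact_force: [0.4, 0.5, 4.7]
grip_width: -0.0001
gripper_force: 2.3
```

Request:
step_arm --moves '[{"rx": 0, "ry": 0, "rz": 0, "dx": 0, "dy": 0, "dz": 2, "gripper": -1}, {"rx": 0, "ry": 0, "rz": 0, "dx": 0, "dy": 0, "dz": 0, "gripper": -1}]'

```text
clock: 30.35
tcp_pos: [0.5215, -0.0029, 0.1478]
orientation: [-3.121, -0.341, -0.001]
contact_force: [-5.1, 1.1, 21.9]
grip_width: 0.0001
gripper_force: 11.1
```

The button has bottomed out: force jumped to 22 N. I'll retreat and verify.

Request:
step_arm --moves '[{"rx": 0, "ry": 0, "rz": 0, "dx": 0, "dy": 0, "dz": -10, "gripper": -1}, {"rx": 0, "ry": 0, "rz": 0, "dx": 0, "dy": 0, "dz": -50, "gripper": -1}, {"rx": 0, "ry": 0, "rz": 0, "dx": 0, "dy": 0, "dz": -60, "gripper": -1}, {"rx": 0, "ry": 0, "rz": 0, "dx": 40, "dy": 0, "dz": -60, "gripper": -1}, {"rx": 0, "ry": 0, "rz": 0, "dx": 55, "dy": 0, "dz": 0, "gripper": -1}, {"rx": 0, "ry": 0, "rz": 0, "dx": 0, "dy": 0, "dz": 0, "gripper": -1}, {"rx": 0, "ry": 0, "rz": 0, "dx": 0, "dy": 0, "dz": 0, "gripper": -1}, {"rx": 0, "ry": 0, "rz": 0, "dx": 0, "dy": 0, "dz": 0, "gripper": -1}]'

```text
clock: 31.35
tcp_pos: [0.6075, 0.0159, 0.3182]
orientation: [-3.123, -0.34, 0.002]
contact_force: [-0.5, 0.4, 0.3]
grip_width: -0.0001
gripper_force: 0.0
```

```bash
python3 - <<'E'
from h import *
ci,im=look('w15')
bx=np.array([.976,.216]);by=np.array([-.216,.976]);c0=np.array([578.3,9])
hsv=cv2.cvtColor(im,cv2.COLOR_BGR2HSV)
for lo,hi,z in (((105,130,60),(125,255,255),.11),((50,120,40),(80,255,255),.122)):
    n,l,s,c=cv2.connectedComponentsWithStats(cv2.inRange(hsv,lo,hi)); i=1+s[1:,4].argmax()
    P=np.array([hit(ci,*p,z)[:2]*1000-c0 for p in np.argwhere(l==i)[:,::-1]],np.float32); rc=cv2.minAreaRect(P); c=np.array(rc[0]); print(s[i],'bay',(c@bx).round(1),(c@by).round(1),np.round(rc[1]),round(rc[2],1))
# scraper, bystanders: difference to first side picture
b=r.grab_frame('side'); b0=cv2.imread('pics/side0.png')
for n,lo,hi in (('orange',(3,170,110),(14,255,255)),('red',(0,190,60),(2,255,255))):
    for im_ in (b0,b):
        m=cv2.inRange(cv2.cvtColor(im_,cv2.COLOR_BGR2HSV),lo,hi); k,l,s,c=cv2.connectedComponentsWithStats(m); print(n,[s[i].tolist() for i in range(1,k) if s[i,4]>60])
d=cv2.absdiff(b,b0).max(2); print('torch/wrench diff',(d[205:290,372:490]>40).sum())
E
```

```text
t 31.40 tcp [607.6  16.  318.4] th -77.6 z [-0.001  0.001 -1.   ] F [0.5 0.1 0.7] w 0.0 gf 0.0
[  262   118   115   140 10224] bay 4.8 1.0 [168. 123.] 12.4Traceback (most recent call last):
  File "<stdin>", line 6, in <module>
ValueError: attempt to get argmax of an empty sequence
```

```bash
python3 -c "
from h import *
print(np.abs(r.get_obs()['qvel']).max()); print(r.hand_in())"
```

```text
0.007107499506280003
the job is handed in; nothing more can be done
None
```

I handed the job in at about 31 s of the 72 s limit, but hand-in gave no verdict: the plate is clear and the chips are in the trough (seen as two stacked pairs), the scraper is back in the tray, the charger stands in the bay about 5 mm off centre with its button end to the trough, and the button bottomed out at about 22 N; its spring-back and the canister, torch and wrench were not re-checked at the end.

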